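Interlock the clean channel rails in the transport tray

ROBOT

A 6-joint arm with a two-finger parallel gripper is mounted at the origin on a cart in front of the work surface, level with it; the furniture and walls round the work are solid. World frame = base frame: x ahead of the robot, y to its left, z up, the work surface at z = 0. Lengths are in m, angles in rad, forces in N, time in s.
With the tool pointing down it reaches from about 0.375 to 0.9 m from the base axis. Payload 3.1 kg.
Tool frame: the origin (TCP) lies on the centre line of the jaws, within the pads' length; the fingertips stand 17 mm ahead of it and the grasp point (between the pads) lies 2 mm behind it (env.tcp_to_tips is the distance from the TCP to the fingertips, in m); z points along the fingers, x is the direction in which the jaws open and shut, and the axes are right-handed (so a half turn about z gives the same grasp; the last joint's range is limited). The gripper opens to 85 mm and grips with 20 to 120 N. Pads are 22 mm wide; open, the fingers measure 114 mm over their backs; the gripper's body (76 mm by 85 mm) begins 54 mm behind the grasp point. The pads swing forward as they close: fully open they stand 13 mm farther back than shut.
Start: joints at [1.159, 0.527, 1.433, -0, 1.181, -0.178], TCP at [0.145, 0.608, 0.248] pointing down, gripper open.
Joint ranges: [-3.08, 3.08], [-0.75, 2.2], [0.22, 2.44], [-1.43, 4.57], [0, 2.65], [-2.85, 2.85]. Speed limits (rad/s): [2.79, 2.79, 3.14, 3.14, 3.14, 3.14].

INTERFACE

Orientations are given as a 3x3 rotation matrix whose columns are the frame's x, y, z axes.
In Python, from workcell import env, snapshot, calibration, workorder gives the robot as it stands.
- The arm moves only by the shell command python3 -m crank 'ROWS' [FORCE]. ROWS is a JSON object of lists of equal length, an entry for each row: "offset": the shift along the tool's x, y, z in mm, a list of three; "rotation": the turn, a rotation vector about the tool's x, y, z in rad, a list of three; "grip": the closure, from 0 (fully open) to 1 (shut). In form: {"offset": [[tx, ty, tz], ...], "rotation": [[ax, ay, az], ...], "grip": [grip, ...]}. A call has 1 to 5 rows; each row shifts and turns the pose as measured when the row begins, along the tool's axes as they then stand; what a row does not reach is not made up. A row lasts 1/10 s, in which the tool goes at most 50 mm and 8.59 degrees, less where a joint would pass 70% of its speed; a pose out of reach is approached as far as the arm can. A call with a gripper value outside its range is refused whole. The fingers move at their own pace and stop on an object; FORCE is the grip in N (left out, the last holds). Time passes only in rows, so rows that do not move let the fingers close. It gives the time, the measured TCP pose, the force and the opening at its end, in the units of the state.
- env.get_obs(): the state, without advancing time (a new reading comes with each control period).
- snapshot(name): name is "scene" or "top" or "wrist"; returns the picture (480x640x3 uint8, red, green, blue); there is no depth.
- calibration(name): a dict with "mtx" (3x3 intrinsics, pixels), "world_from_camera" (4x4, takes a point from camera to world coordinates). Camera axes: x right, y down, z forward; pixel columns grow to the right and rows downward; lengths in m; the calibration is good to about 2 mm. The wrist camera is an equidistant fisheye: a pixel r from the principal point sees the ray r / f radians off the axis. A picture is of the moment at which its call begins: read the wrist's pose just before it. calibration takes no time and is no camera call; for the wrist camera it gives the pose at the moment of the call.
- workorder.sign_off(): hands the job in, once; it reports no verdict.
The state is a dict: "t": time; "joint_pos": joint angles; "qvel": joint speeds; "joint_torque": joint torques, N m; "tcp_pos": TCP position; "orientation": TCP orientation; "wrist_force": force on the tool from outside, world axes, zero at the start; "ft_torque": the same for the moment, N m; "opening": finger opening in m.
Only numpy, scipy, OpenCV 4.12 (cv2) and the standard library are available. Lean on these libraries where they do the work, as an engineer would, in place of code of your own. Each camera call takes 0.05 s, during which the arm holds its last target.

TASK

Pack the aluminium channel rails into the blue transport tray, where one already lies open side up. Lay the loose rail from the bench open side up in the free place beside it, flat between the corner blocks; then take the rail that drains upside down on the green sloped stand and set it on top of the two, open side down and parallel to them, so that it bridges them with one flange hanging in each trough, fully down and with its ends in line with theirs. Leave the three rails lying like that, and do not push the other things on the bench about.

Things in the scene. Friction and masses are not known exactly. Their poses are not given: they have to be found in the camera images.
- tray: blue tray fixed to the bench, 128 (x) x 158 (y) mm, plate 6 mm thick; origin at the centre of its underside, z up. Two places for rails, lengthwise along its x, lie 42 mm either side along its y. Blocks 9 mm high at the ends leave each rail 1.5 mm of play; the middle 60 mm of the length is clear for fingers. Two laid rails leave a gap of 30 mm between them: open the fingers only some 6 mm a side
- cell_free (a point): centre of the free place, on the upper face of the tray's plate (6 mm above the bench, at y = -42 mm of the tray), axes as the tray's
- cell_taken (a point): centre of the place that is already taken by rail_a, on the upper face of the tray's plate (y = +42 mm of the tray)
- stand: green draining stand fixed to the bench, 112 x 70 mm, about 90 mm high, left or right of the tray; origin at the centre of its underside, z up. Its plate slopes up along its +x at 35 degrees and has a lip 12 mm high at the low end (-x), against which rail_b rests
- rail_a_mid (a point): the rail that already lies open side up in the tray: bare aluminium channel (U section), 100 mm long (its x), 54 mm wide (its y), 30 mm high, web and flanges 4 mm thick, 140 g. The point is its centre, half-way up; its z points out of the open side
- rail_c_mid (a point): a second, equal rail (100 x 54 x 30 mm, walls 4 mm), lying open side up on the bench at the other side of the tray from the stand. The point is its centre, half-way up; x along its length, y across its flanges, z out of the open side (up at the start)
- rail_b_mid (a point): third, equal rail, open side down on the stand's slope, tilted 35 degrees. Site: its centre, half-way up; x along its length (up the slope), y across its flanges, z out of its closed back. Bridging the others midway between the places, its centre is 25 mm above the bench, its flange tips on their webs; inside it (46 mm) are 4 mm to spare each side of the two flanges it straddles (38 mm)
- timer: bystander: small grey timer, 58 x 62 x 22 mm, loose; origin at its underside
- can: bystander: white canister with grey lid, 39 mm across, 50 mm high, loose; origin at its underside
- dish: bystander: clear covered dish, 60 mm across, 16 mm high, loose; origin at its underside
Mind the look-alikes: they are no part of the job. Leave any turquoise look-alike of the part that bears rail_b_mid alone.

How it is judged:
By the outcome, as a careful person would: the job done as asked, in the order asked, and still so for the second after the job is handed in, with the robot touching nothing.
It also fails if it takes over 51 s, if anything falls off the work surface, if the arm or the gripper's body presses on something with over 40 N, if the wrist force passes 120 N, or if a joint passes its speed limit or range.

## Working session

There is one attempt and no reset: what is moved stays moved. The work goes in short steps, Python scripts to look and compute and a shell command to move; the robot and the scene stay as the last step left them, time stands still between calls to the robot, and variables do not carry over. Pictures are saved under pics/ and viewed, and the job is handed in when it is done.

```bash
ls; mkdir -p pics; python3 - <<'E'
from workcell import env, snapshot, calibration, workorder
import cv2
for n in ("scene","top","wrist"):
    c=calibration(n); print(n,c["mtx"].round(1).tolist(),c["world_from_camera"].round(4).tolist())
    cv2.imwrite(f"pics/{n}0.png",snapshot(n)[:,:,::-1])
print(env.get_obs())
E
```

```text
pics
scene [[512.0, 0.0, 318.8], [0.0, 512.0, 245.9], [0.0, 0.0, 1.0]] [[0.7047, -0.479, 0.5234, -0.1454], [-0.7093, -0.458, 0.5358, -0.6539], [-0.0169, -0.7488, -0.6625, 0.9227], [0.0, 0.0, 0.0, 1.0]]
top [[486.8, 0.0, 322.1], [0.0, 486.8, 240.2], [0.0, 0.0, 1.0]] [[-0.0077, -0.9929, 0.1191, 0.3996], [-1.0, 0.0081, 0.0029, 0.0322], [-0.0039, -0.119, -0.9929, 1.0363], [0.0, 0.0, 0.0, 1.0]]
wrist [[371.6, 0.0, 325.0], [0.0, 371.6, 242.6], [0.0, 0.0, 1.0]] [[0.2326, 0.9393, 0.2523, 0.0798], [0.9726, -0.2247, -0.06, 0.6227], [0.0003, 0.2593, -0.9658, 0.373], [0.0, 0.0, 0.0, 1.0]]
{'t': 0.15, 'joint_pos': array([ 1.15850770e+00,  5.28282998e-01,  1.43359472e+00, -1.58401215e-05,
        1.18139316e+00, -1.78503290e-01]), 'qvel': array([-0.00024096, -0.00276879, -0.00299329, -0.00164203, -0.00151121,
        0.00013317]), 'joint_torque': array([ 6.98786771e-04, -4.42743301e+01, -1.78277117e+01, -2.04525286e-04,
        5.63983471e-03, -3.18318257e-05]), 'tcp_pos': array([0.14455738, 0.60752651, 0.24754395]), 'orientation': array([[ 2.31655133e-01,  9.72797751e-01, -6.59051200e-04],
       [ 9.72796568e-01, -2.31655897e-01, -1.54347358e-03],
       [-1.65416073e-03, -2.83569168e-04, -9.99998592e-01]]), 'wrist_force': array([-0.04327061,  1.51952847, -0.17102199]), 'ft_torque': array([ 0.0237177 , -0.02887521,  0.04046343]), 'opening': 0.08501945481807317}
```

View pics/scene0.png

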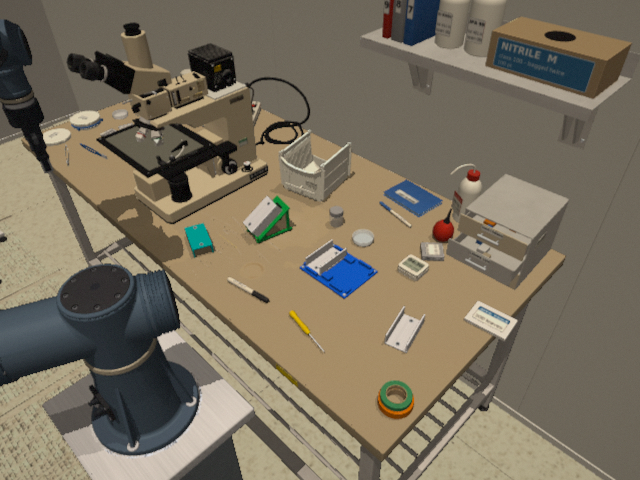

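View pics/top0.png

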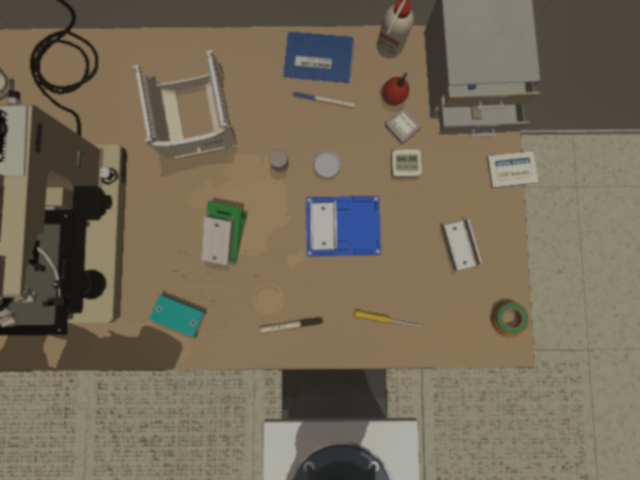

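The scene shows the tray at (338,270), rail_a in its left half, rail_c at (405,330), and the stand with rail_b at (268,217). In the top view these are at (343,226), (323,226), (461,245) and (220,235). The turquoise look-alike is at (177,315). I'll zoom in for corners.

```bash
python3 - <<'E'
import cv2, numpy as np
t=cv2.imread("pics/top0.png"); s=cv2.imread("pics/scene0.png")
def crop(im,x,y,w,h,k): 
    return cv2.resize(im[y:y+h,x:x+w],None,fx=k,fy=k,interpolation=cv2.INTER_CUBIC)
cv2.imwrite("pics/z_tray.png",crop(t,295,185,100,80,7))
cv2.imwrite("pics/z_c.png",crop(t,425,205,80,80,7))
cv2.imwrite("pics/z_b.png",crop(t,185,190,80,80,7))
cv2.imwrite("pics/z_bs.png",crop(s,230,180,80,80,7))
E
```

```text
(no output)
```

View pics/z_tray.png

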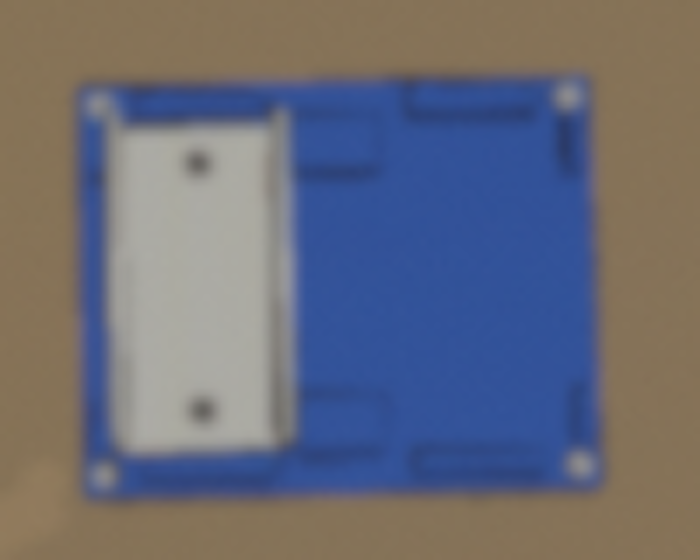

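View pics/z_c.png

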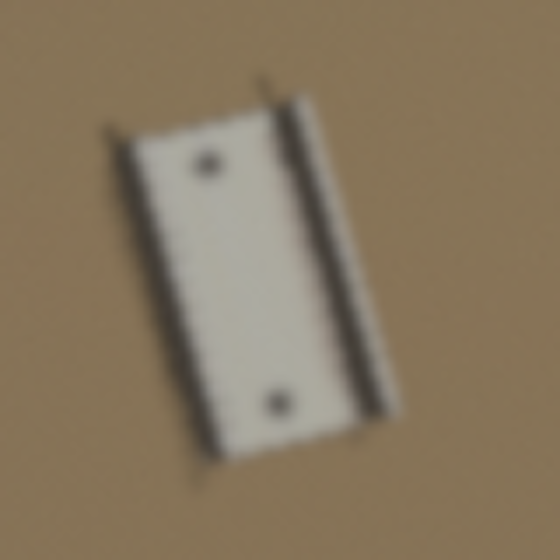

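View pics/z_b.png

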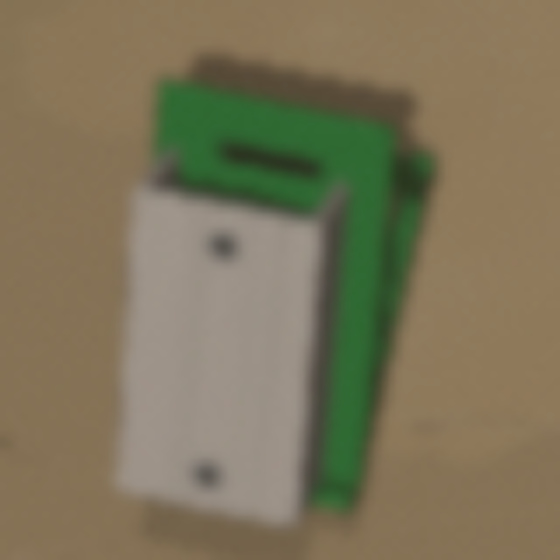

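View pics/z_bs.png

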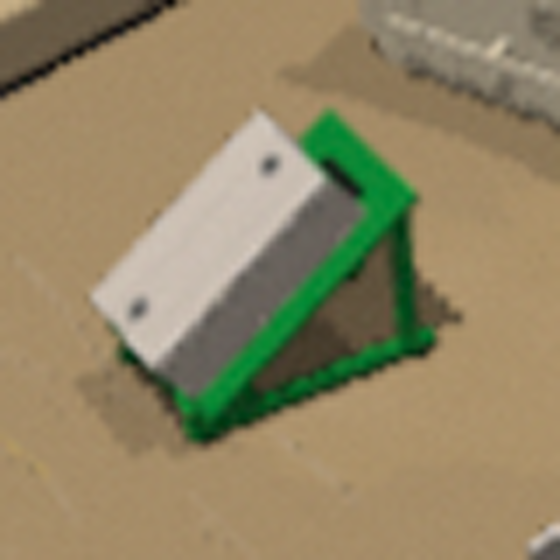

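```bash
cat > h.py <<'E'
import numpy as np, cv2, json
from workcell import env, snapshot, calibration, workorder
from scipy.optimize import least_squares
from scipy.spatial.transform import Rotation as R
def cal(n):
    c=calibration(n); return n,np.array(c["mtx"]),np.array(c["world_from_camera"])
def proj(c,P):
    n,K,T=c; p=(np.asarray(P,float)-T[:3,3])@T[:3,:3]
    if n!="wrist": q=p[:,:2]/p[:,2:]
    else:
        r=np.linalg.norm(p[:,:2],axis=1,keepdims=True); q=p[:,:2]/np.maximum(r,1e-9)*np.arctan2(r,p[:,2:])
    return q*[K[0,0],K[1,1]]+K[:2,2]
def ray(c,uv):
    n,K,T=c; q=(np.asarray(uv,float)-K[:2,2])/[K[0,0],K[1,1]]
    if n!="wrist": d=np.append(q,1)
    else:
        r=np.linalg.norm(q); d=np.append(q/max(r,1e-9)*np.sin(r),np.cos(r))
    return T[:3,3],T[:3,:3]@(d/np.linalg.norm(d))
def atz(c,uv,z):
    o,d=ray(c,uv); return o+d*(z-o[2])/d[2]
def tri(*cu):
    A=np.zeros((3,3));b=np.zeros(3);L=[]
    for c,uv in cu:
        o,d=ray(c,uv);M=np.eye(3)-np.outer(d,d);A+=M;b+=M@o;L.append((o,d))
    x=np.linalg.solve(A,b); return x,[np.linalg.norm((np.eye(3)-np.outer(d,d))@(x-o)) for o,d in L]
def uz(x0,y0,k,u,v): return np.array([x0+(u+.5)/k-.5,y0+(v+.5)/k-.5])
E
python3 - <<'E'
from h import *
np.set_printoptions(precision=4,suppress=True)
t=cal("top");s=cal("scene")
for nm,o,hs,z in(("c",(425,205),[(207,163),(279,404)],.004),("a",(295,185),[(198,162),(203,410)],.010)):
    p=[atz(t,uz(*o,7,*h),z) for h in hs]; d=p[0]-p[1]
    print(nm,p,"mid",(p[0]+p[1])/2,"len",np.linalg.norm(d),"yaw",np.degrees(np.arctan2(d[1],d[0])))
q=[atz(t,uz(295,185,7,*h),.006) for h in[(82,85),(588,77),(603,490),(88,497)]]
print("tray",q,np.mean(q,0),[np.linalg.norm(q[i]-q[(i+1)%4]) for i in range(4)])
for e in (q[0]-q[3],q[1]-q[2],q[0]-q[1],q[3]-q[2]): print(np.degrees(np.arctan2(e[1],e[0])))
p=[tri((t,uz(185,190,7,*a)),(s,uz(230,180,7,*b))) for a,b in(((222,246),(270,163)),((206,474),(138,308)))]
d=p[0][0]-p[1][0]
print("b",p,np.linalg.norm(d),"yaw",np.degrees(np.arctan2(d[1],d[0])),"tilt",np.degrees(np.arcsin(d[2]/np.linalg.norm(d))),"mid",(p[0][0]+p[1][0])/2)
E
```

```text
c [array([ 0.5477, -0.2475,  0.004 ]), array([ 0.4738, -0.2663,  0.004 ])] mid [ 0.5107 -0.2569  0.004 ] len 0.07632965623306766 yaw 14.302551147474393
a [array([0.5927, 0.0332, 0.01  ]), array([0.5164, 0.0322, 0.01  ])] mid [0.5546 0.0327 0.01  ] len 0.07634514707648422 yaw 0.6881756349070477
tray [array([0.6179, 0.0687, 0.006 ]), array([ 0.619 , -0.0871,  0.006 ]), array([ 0.4914, -0.0889,  0.006 ]), array([0.4906, 0.0674, 0.006 ])] [ 0.5547 -0.01    0.006 ] [np.float64(0.15577376555011163), np.float64(0.12760969323371482), np.float64(0.15624291859134368), np.float64(0.12729827307169833)]
0.6023970359244981
0.8125019402457798
90.4358909258478
90.32250388285523
b [(array([0.5446, 0.2441, 0.0888]), [np.float64(0.0013383953020944073), np.float64(0.0013383953020942856)]), (array([0.4839, 0.2577, 0.0443]), [np.float64(0.001683614905769544), np.float64(0.001683614905769664)])] 0.07655933515360279 yaw -12.620722313911077 tilt 35.60361033699844 mid [0.5142 0.2509 0.0665]
```

View pics/wrist0.png

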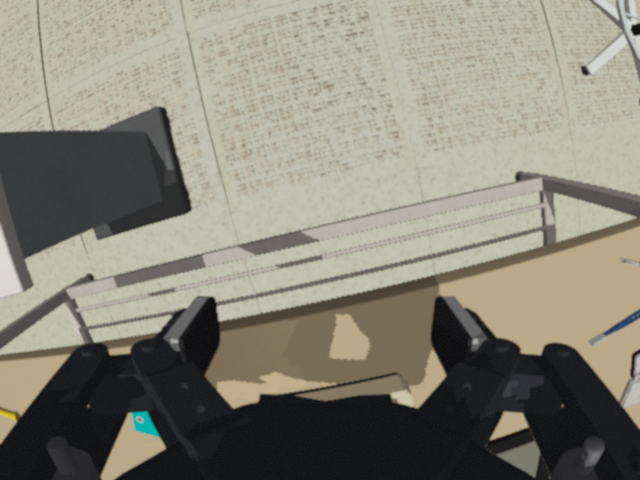

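```bash
cat >> h.py <<'E'
def down(yawdeg):
    a=np.radians(yawdeg); c,s=np.cos(a),np.sin(a)
    return np.array([[c,s,0],[s,-c,0],[0,0,-1.]])
def plan(wps,step=45,start=None):
    """wps: list of (pos m, R or None). prints rows (mm, rad)"""
    o=env.get_obs(); p,Q=(o["tcp_pos"],o["orientation"]) if start is None else start
    p=np.array(p);Q=np.array(Q)
    for P,T in wps:
        T=Q if T is None else T; P=np.array(P)
        rv=R.from_matrix(Q.T@T).as_rotvec()
        n=max(1,int(np.ceil(max(np.linalg.norm(P-p)*1000/step,np.linalg.norm(rv)/.14))))
        p0=p.copy()
        for i in range(n):
            w=p0+(P-p0)*(i+1)/n
            off=(Q.T@(w-p))*1000; r=rv/n
            print(off.round(1).tolist(),r.round(3).tolist())
            p=w;Q=Q@R.from_rotvec(r).as_matrix()
        print('-')
def st():
    o=env.get_obs(); x=o["orientation"][:,0]
    print("t %.2f"%o["t"],"tcp",o["tcp_pos"].round(4),"z",o["orientation"][:,2].round(4),"yaw %.2f"%np.degrees(np.arctan2(x[1],x[0])),"q",o["joint_pos"].round(2),"F",o["wrist_force"].round(1),"op %.4f"%o["opening"])
E
python3 - <<'E'
from h import *
plan([([.3,.3,.25],None),([.42,.05,.25],down(90)),([.5107,-.2569,.22],down(104.3))])
E
```

```text
[-32.9, 27.8, -0.3] [0.0, 0.0, 0.0]
[-32.9, 27.8, -0.3] [0.0, 0.0, 0.0]
[-32.9, 27.8, -0.3] [0.0, 0.0, 0.0]
[-32.9, 27.8, -0.3] [0.0, 0.0, 0.0]
[-32.9, 27.8, -0.3] [0.0, 0.0, 0.0]
[-32.9, 27.8, -0.3] [0.0, 0.0, 0.0]
[-32.9, 27.8, -0.3] [0.0, 0.0, 0.0]
[-32.9, 27.8, -0.3] [0.0, 0.0, 0.0]
-
[-30.8, 24.9, 0.0] [-0.0, 0.0, -0.033]
[-31.6, 23.9, 0.0] [-0.0, 0.0, -0.033]
[-32.4, 22.8, 0.0] [-0.0, 0.0, -0.033]
[-33.1, 21.7, 0.0] [-0.0, 0.0, -0.033]
[-33.8, 20.6, 0.0] [-0.0, 0.0, -0.033]
[-34.5, 19.5, 0.0] [-0.0, 0.0, -0.033]
[-35.1, 18.3, 0.0] [-0.0, 0.0, -0.033]
-
[-38.4, 11.3, 3.8] [0.0, 0.0, -0.031]
[-38.7, 10.1, 3.8] [0.0, 0.0, -0.031]
[-39.0, 8.9, 3.8] [0.0, 0.0, -0.031]
[-39.3, 7.7, 3.8] [0.0, 0.0, -0.031]
[-39.5, 6.5, 3.7] [0.0, 0.0, -0.031]
[-39.7, 5.2, 3.8] [0.0, 0.0, -0.031]
[-39.8, 4.0, 3.8] [0.0, 0.0, -0.031]
[-39.9, 2.8, 3.7] [0.0, 0.0, -0.031]
-
```

```bash
python3 -m crank '{"offset":[[-33,28,0],[-33,28,0],[-33,28,0],[-33,28,0],[-33,28,0]],"rotation":[[0,0,0],[0,0,0],[0,0,0],[0,0,0],[0,0,0]],"grip":[0,0,0,0,0]}' 
python3 -c "
from h import *
st()"
```

```text
t: 0.65
tcp_pos: [0.2433, 0.4134, 0.2455]
orientation: [[0.222, 0.975, -0.0], [0.975, -0.222, 0.001], [0.001, -0.0, -1.0]]
wrist_force: [1.1, 0.6, -0.1]
opening: 0.0853
t 0.65 tcp [0.2433 0.4134 0.2455] z [-1.0e-04  1.2e-03 -1.0e+00] yaw 77.16 q [ 0.8   0.34  1.79  0.    1.01 -0.54] F [ 1.1  0.6 -0.1] op 0.0853
```

```bash
python3 -m crank '{"offset":[[-33,28,0],[-33,28,0],[-33,28,0],[-31,25,0],[-31,24,0]],"rotation":[[0,0,0],[0,0,0],[0,0,0],[0,0,-0.033],[0,0,-0.033]],"grip":[0,0,0,0,0]}' >/dev/null
python3 -m crank '{"offset":[[-32,23,0],[-33,22,0],[-34,21,0],[-34,20,0],[-35,18,0]],"rotation":[[0,0,-0.033],[0,0,-0.033],[0,0,-0.033],[0,0,-0.033],[0,0,-0.033]],"grip":[0,0,0,0,0]}' 
python3 - <<'E'
from h import *
st()
plan([([.5107-.03,-.2569-.007,.2],down(104.3))])
E
```

```text
t: 1.65
tcp_pos: [0.4321, 0.0348, 0.2453]
orientation: [[-0.017, 1.0, 0.002], [1.0, 0.017, 0.002], [0.002, 0.002, -1.0]]
wrist_force: [-0.1, 0.3, -0.7]
opening: 0.0854
t 1.65 tcp [0.4321 0.0348 0.2453] z [ 0.0015  0.0016 -1.    ] yaw 90.97 q [-0.18  0.27  1.9   0.    0.97 -1.77] F [-0.1  0.3 -0.7] op 0.0854
[-42.8, 6.2, 6.4] [0.0, -0.0, -0.033]
[-43.0, 4.8, 6.4] [0.0, -0.0, -0.033]
[-43.1, 3.4, 6.4] [0.0, -0.0, -0.033]
[-43.2, 1.9, 6.4] [0.0, -0.0, -0.033]
[-43.2, 0.5, 6.4] [0.0, -0.0, -0.033]
[-43.2, -0.9, 6.5] [0.0, -0.0, -0.033]
[-43.2, -2.4, 6.5] [0.0, -0.0, -0.033]
-
```

```bash
python3 -m crank '{"offset":[[-43,6,6],[-43,5,6],[-43,3,6],[-43,2,6],[-43,1,6]],"rotation":[[0,0,-0.033],[0,0,-0.033],[0,0,-0.033],[0,0,-0.033],[0,0,-0.033]],"grip":[0,0,0,0,0]}' >/dev/null
python3 -m crank '{"offset":[[-43,-1,6],[-43,-2,6],[0,0,0]],"rotation":[[0,0,-0.033],[0,0,-0.033],[0,0,0]],"grip":[0,0,0]}' 
python3 - <<'E'
from h import *
st()
np.save("wc1.npy",cal("wrist")[2]); cv2.imwrite("pics/w1.png",snapshot("wrist")[:,:,::-1]); st()
E
```

```text
t: 2.45
tcp_pos: [0.4859, -0.282, 0.2013]
orientation: [[-0.25, 0.968, 0.008], [0.968, 0.25, -0.002], [-0.004, 0.008, -1.0]]
wrist_force: [0.5, 1.0, -0.7]
opening: 0.0853
t 2.45 tcp [ 0.4859 -0.282   0.2013] z [ 0.0083 -0.0016 -1.    ] yaw 104.45 q [-0.73  0.5   1.65  0.01  0.99 -2.55] F [ 0.5  1.  -0.7] op 0.0853
t 2.50 tcp [ 0.4848 -0.279   0.2011] z [ 0.0059  0.0018 -1.    ] yaw 104.47 q [-0.72  0.5   1.65  0.01  0.99 -2.55] F [-0.6  0.7 -0.3] op 0.0851
```

View pics/w1.png

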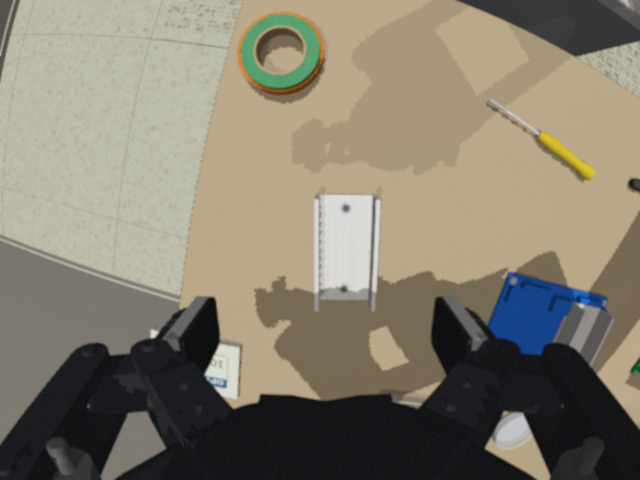

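```bash
cat >> h.py <<'E'
def shot(name,fn,crop=None,k=1):
    c=cal(name); im=snapshot(name)[:,:,::-1]; np.savez("pics/"+fn+".npz",K=c[1],T=c[2]); cv2.imwrite("pics/"+fn+".png",im)
    if crop:
        x,y,w,h=crop; cv2.imwrite("pics/"+fn+"z.png",cv2.resize(im[y:y+h,x:x+w],None,fx=k,fy=k,interpolation=cv2.INTER_CUBIC))
def lc(fn,name="wrist"):
    d=np.load("pics/"+fn+".npz"); return name,d["K"],d["T"]
E
python3 -m crank '{"offset":[[0,0,0]],"rotation":[[0,0,0]],"grip":[0]}' >/dev/null
python3 - <<'E'
from h import *
st(); shot("wrist","w2",(300,180,100,140),5.5); st()
E
```

```text
t 2.60 tcp [ 0.484  -0.2781  0.2006] z [ 0.0043  0.0038 -1.    ] yaw 104.42 q [-0.72  0.5   1.65  0.01  0.99 -2.55] F [0.3 0.5 0.6] op 0.0850
t 2.65 tcp [ 0.4841 -0.2781  0.2007] z [ 0.0046  0.003  -1.    ] yaw 104.46 q [-0.72  0.5   1.65  0.01  0.99 -2.55] F [ 0.  -0.1 -0.3] op 0.0852
```

View pics/w2z.png

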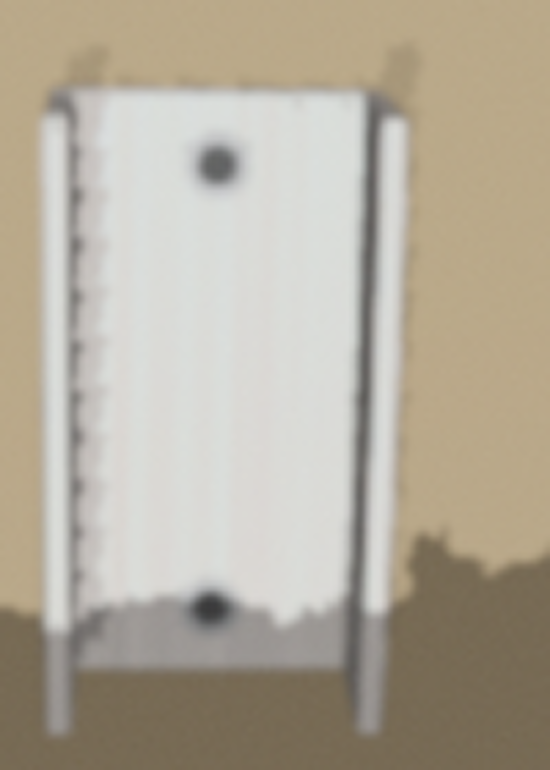

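```bash
python3 - <<'E'
from h import *
np.set_printoptions(precision=4,suppress=True)
c=lc("w2"); f=lambda u,v,z: atz(c,uz(300,180,5.5,u,v),z)[:2]
nl,nr,fl,fr=[f(*q,.03) for q in((42,112),(410,115),(48,738),(382,738))]
print(nl,nr,fl,fr,"mid",np.mean([nl,nr,fl,fr],0))
for a,b in((nl,nr),(fl,fr),(fl,nl),(fr,nr)): d=a-b; print(np.linalg.norm(d),np.degrees(np.arctan2(d[1],d[0])))
h1,h2=f(217,165,.004),f(209,608,.004); print((h1+h2)/2,np.linalg.norm(h1-h2),np.degrees(np.arctan2(*(h2-h1)[::-1])))
E
```

```text
[ 0.4665 -0.2962] [ 0.4534 -0.2438] [ 0.5642 -0.2716] [ 0.5513 -0.2193] mid [ 0.5089 -0.2577]
0.05403421871041916 -75.96220800224606
0.05383969363497302 -76.07065050158272
0.10076252704114996 14.113097147881144
0.10086436035927979 14.002466772718526
[ 0.5091 -0.2579] 0.07628863553655917 13.947269449076448
```

```bash
python3 - <<'E'
from h import *
print(env.tcp_to_tips)
plan([([.509,-.2578,.1],down(104.0)),([.509,-.2578,.024],down(104.0))],30)
E
```

```text
0.017
[3.3, 7.2, 25.2] [0.001, -0.0, 0.002]
[3.4, 7.2, 25.2] [0.001, -0.0, 0.002]
[3.4, 7.2, 25.2] [0.001, -0.0, 0.002]
[3.4, 7.2, 25.2] [0.001, -0.0, 0.002]
-
[0.0, -0.0, 25.3] [-0.0, -0.0, 0.0]
[0.0, -0.0, 25.3] [-0.0, -0.0, 0.0]
[0.0, -0.0, 25.3] [-0.0, -0.0, 0.0]
-
```

```bash
python3 -m crank '{"offset":[[3,7,25],[4,7,25],[3,7,25],[4,7,25],[0,0,0]],"rotation":[[0.001,0,0.002],[0.001,0,0.002],[0.001,0,0.002],[0.001,0,0.002],[0,0,0]],"grip":[0,0,0,0,0]}' 
python3 - <<'E'
from h import *
st();plan([([.509,-.2578,.024],down(104.0))],20)
E
```

```text
t: 3.15
tcp_pos: [0.5091, -0.2495, 0.1014]
orientation: [[-0.249, 0.969, 0.003], [0.969, 0.249, 0.0], [-0.0, 0.003, -1.0]]
wrist_force: [-0.3, 0.2, -0.8]
opening: 0.0851
t 3.15 tcp [ 0.5091 -0.2495  0.1014] z [ 2.7e-03  5.0e-04 -1.0e+00] yaw 104.41 q [-0.65  0.66  1.7   0.    0.78 -2.48] F [-0.3  0.2 -0.8] op 0.0851
[-2.0, -0.6, 19.4] [0.001, 0.0, 0.002]
[-2.0, -0.6, 19.4] [0.001, 0.0, 0.002]
[-2.0, -0.6, 19.4] [0.001, 0.0, 0.002]
[-2.0, -0.6, 19.4] [0.001, 0.0, 0.002]
-
```

```bash
python3 -m crank '{"offset":[[-8,-2,10],[0,0,20],[0,0,18],[0,0,0]],"rotation":[[0,0,0.007],[0,0,0],[0,0,0],[0,0,0]],"grip":[0,0,0,0]}' 
python3 - <<'E'
from h import *
st();plan([([.509,-.2578,.024],down(104.0))],20)
E
```

```text
t: 3.55
tcp_pos: [0.5112, -0.2584, 0.0561]
orientation: [[-0.246, 0.969, 0.008], [0.969, 0.246, -0.004], [-0.006, 0.007, -1.0]]
wrist_force: [-0.0, -0.1, -0.3]
opening: 0.0853
t 3.55 tcp [ 0.5112 -0.2584  0.0561] z [ 0.008  -0.0043 -1.    ] yaw 104.21 q [-0.66  0.74  1.71  0.    0.69 -2.48] F [-0.  -0.1 -0.3] op 0.0853
[0.7, -1.1, 16.0] [0.003, 0.003, 0.002]
[0.6, -1.0, 16.1] [0.003, 0.003, 0.002]
-
```

```bash
python3 -m crank '{"offset":[[1,-2,16],[0,0,16],[0,0,0]],"rotation":[[0.006,0.006,0.003],[0,0,0],[0,0,0]],"grip":[0,0,0]}' 
python3 - <<'E'
from h import *
st();plan([([.509,-.2578,.024],down(104.0))],20)
E
```

```text
t: 3.85
tcp_pos: [0.5104, -0.2602, 0.0255]
orientation: [[-0.242, 0.97, 0.005], [0.97, 0.242, -0.004], [-0.005, 0.004, -1.0]]
wrist_force: [-0.6, -0.6, -0.4]
opening: 0.085
t 3.85 tcp [ 0.5104 -0.2602  0.0255] z [ 0.0048 -0.0036 -1.    ] yaw 103.98 q [-0.67  0.79  1.71  0.    0.63 -2.48] F [-0.6 -0.6 -0.4] op 0.0850
[2.7, -0.8, 1.5] [0.004, 0.005, -0.0]
-
```

```bash
python3 -m crank '{"offset":[[3,-1,1.5],[0,0,0]],"rotation":[[0.004,0.005,0],[0,0,0]],"grip":[0,0]}' 
python3 -m crank '{"offset":[[0,0,0],[0,0,0],[0,0,0],[0,0,0]],"rotation":[[0,0,0],[0,0,0],[0,0,0],[0,0,0]],"grip":[0.5,0.5,0.5,0.5]}' 40
python3 - <<'E'
from h import *
st();plan([([.509,-.2578,.024],down(104.0))],20)
E
```

```text
t: 4.05
tcp_pos: [0.5089, -0.258, 0.0248]
orientation: [[-0.241, 0.97, 0.0], [0.97, 0.241, -0.0], [-0.0, 0.0, -1.0]]
wrist_force: [-0.7, 0.1, 0.5]
opening: 0.0852
t: 4.45
tcp_pos: [0.5097, -0.2585, 0.0268]
orientation: [[-0.242, 0.97, 0.003], [0.97, 0.242, -0.002], [-0.003, 0.002, -1.0]]
wrist_force: [0.1, -0.7, -2.6]
opening: 0.0535
t 4.45 tcp [ 0.5097 -0.2585  0.0268] z [ 0.0025 -0.0022 -1.    ] yaw 103.98 q [-0.66  0.79  1.71 -0.    0.64 -2.48] F [ 0.1 -0.7 -2.6] op 0.0535
[0.9, -0.5, 2.7] [0.002, 0.003, -0.0]
-
```

```bash
python3 -m crank '{"offset":[[0,0,0],[0,0,-10],[0,0,-20],[0,0,-25],[0,0,-30]],"rotation":[[0,0,0],[0,0,0],[0,0,0],[0,0,0],[0,0,0]],"grip":[0.6,0.6,0.6,0.6,0.6]}' 60
python3 -m crank '{"offset":[[0,0,-30],[0,0,-30],[0,0,-30],[0,0,0]],"rotation":[[0,0,0],[0,0,0],[0,0,0],[0,0,0]],"grip":[0.6,0.6,0.6,0.6]}' 
python3 - <<'E'
from h import *
st();plan([([.61,-.07,.2],down(90.6))],30)
E
```

```text
t: 4.95
tcp_pos: [0.5063, -0.2559, 0.1106]
orientation: [[-0.241, 0.97, -0.007], [0.97, 0.241, 0.006], [0.007, -0.006, -1.0]]
wrist_force: [0.6, 0.1, -2.2]
opening: 0.0524
t: 5.35
tcp_pos: [0.5077, -0.2569, 0.2098]
orientation: [[-0.241, 0.97, -0.001], [0.97, 0.241, 0.001], [0.001, -0.001, -1.0]]
wrist_force: [0.5, 0.5, -2.2]
opening: 0.0526
t 5.35 tcp [ 0.5077 -0.2569  0.2098] z [-1.5e-03  9.0e-04 -1.0e+00] yaw 103.97 q [-0.66  0.5   1.61 -0.    1.03 -2.48] F [ 0.5  0.5 -2.2] op 0.0526
[19.6, 18.0, 1.2] [-0.0, -0.0, 0.029]
[20.1, 17.5, 1.2] [-0.0, -0.0, 0.029]
[20.6, 16.9, 1.2] [-0.0, -0.0, 0.029]
[21.1, 16.3, 1.2] [-0.0, -0.0, 0.029]
[21.5, 15.6, 1.2] [-0.0, -0.0, 0.029]
[22.0, 15.0, 1.2] [-0.0, -0.0, 0.029]
[22.4, 14.4, 1.2] [-0.0, -0.0, 0.029]
[22.8, 13.7, 1.2] [-0.0, -0.0, 0.029]
-
```

```bash
python3 -m crank '{"offset":[[20,18,1],[20,17,1],[20,17,1],[21,16,1],[21,16,1]],"rotation":[[0,0,0.029],[0,0,0.029],[0,0,0.029],[0,0,0.029],[0,0,0.029]],"grip":[0.6,0.6,0.6,0.6,0.6]}' >/dev/null
python3 -m crank '{"offset":[[22,15,1],[22,14,1],[22,14,1],[0,0,0],[0,0,0]],"rotation":[[0,0,0.029],[0,0,0.029],[0,0,0.029],[0,0,0],[0,0,0]],"grip":[0.6,0.6,0.6,0.6,0.6]}' >/dev/null
python3 - <<'E'
from h import *
st();shot("wrist","w3"); st()
E
```

```text
t 6.35 tcp [ 0.6066 -0.0639  0.1935] z [-0.0165  0.0054 -0.9998] yaw 89.98 q [-0.29  0.58  1.51  0.    1.07 -1.86] F [-0.3  0.4 -2.6] op 0.0520
t 6.40 tcp [ 0.6064 -0.0639  0.1934] z [-0.0167  0.006  -0.9998] yaw 89.94 q [-0.29  0.58  1.51  0.    1.07 -1.86] F [-1.1  1.2 -1.4] op 0.0526
```

View pics/w3.png

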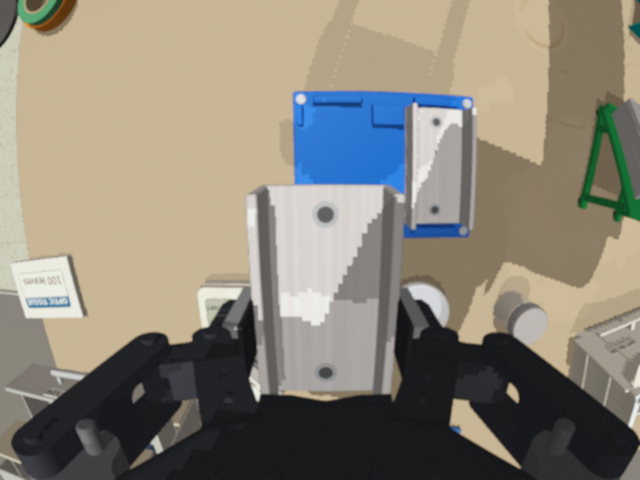

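```bash
python3 - <<'E'
import cv2
im=cv2.imread("pics/w3.png")
def z(n,x,y,w,h,k): cv2.imwrite(n,cv2.resize(im[y:y+h,x:x+w],None,fx=k,fy=k,interpolation=cv2.INTER_CUBIC))
z("pics/w3a.png",285,85,200,160,4); z("pics/w3b.png",235,175,180,225,2.6)
E
```

```text
(no output)
```

View pics/w3a.png

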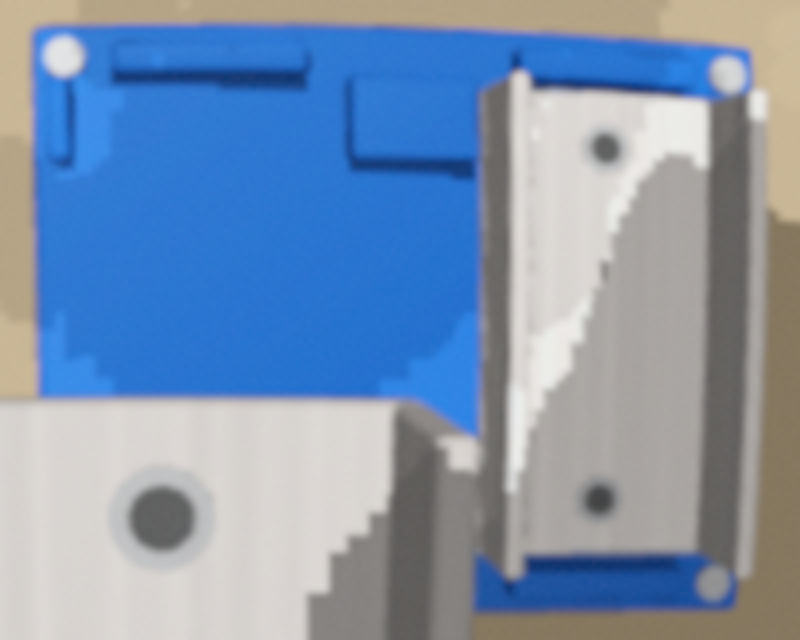

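View pics/w3b.png

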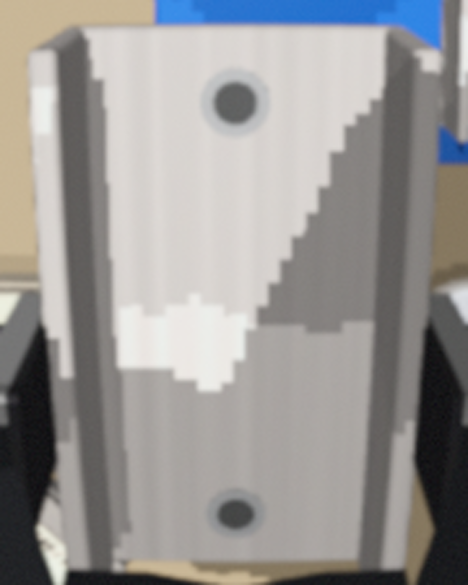

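```bash
cat > fit3.py <<'E'
from h import *
np.set_printoptions(precision=4,suppress=True)
c=lc("w3"); U=lambda u,v:uz(285,85,4,u,v)
# tray
obs=[((-.064,.079,.006),(750,47)),((-.064,-.079,.006),(35,28)),((.064,.079,.006),(735,608))]
hol=[((-.0381,.042,.010),(605,147)),((.0381,.042,.010),(598,499))]
def W(q,P): 
    a=q[2];return np.c_[np.cos(a)*P[:,0]-np.sin(a)*P[:,1]+q[0],np.sin(a)*P[:,0]+np.cos(a)*P[:,1]+q[1],P[:,2]]
for nm,S in(("corners",obs),("holes",hol),("both",obs+hol)):
    P=np.array([s[0] for s in S]);uv=np.array([U(*s[1]) for s in S])
    r=least_squares(lambda q:(proj(c,W(q,P))-uv).ravel(),[.555,-.01,0.01])
    print(nm,r.x[:2],np.degrees(r.x[2]),r.fun.round(1))
    if nm=="corners": tq=r.x
l=atz(c,U(72,120),.015);m=atz(c,U(350,120),.015)
a=tq[2]; ry=np.array([-np.sin(a),np.cos(a)])
print("block edges in tray y",(l[:2]-tq[:2])@ry,(m[:2]-tq[:2])@ry,"mid",((l+m)[:2]/2-tq[:2])@ry)
# x inner faces of end block: bottom edge at z=15 of its inner face
for u,v in((112,73),(300,73)): print("endblock inner x",(atz(c,U(u,v),.015)[:2]-tq[:2])@[np.cos(a),np.sin(a)])
# rail in hand
V=lambda u,v:uz(235,175,2.6,u,v)
S=[((-.0381,0,-.011),(236,103)),((.0381,0,-.011),(235,514)),((-.05,-.023,-.011),(88,28)),((-.05,.023,-.011),(388,28)),((-.05,-.027,.015),(32,57)),((-.05,.027,.015),(440,62))]
P=np.array([s[0] for s in S]);uv=np.array([V(*s[1]) for s in S])
o=env.get_obs();T0=o["tcp_pos"];Q=o["orientation"]
def H(q): return (P@R.from_rotvec(q[3:]).as_matrix().T)+q[:3]
r=least_squares(lambda q:(proj(c,H(q))-uv).ravel(),[.6066,-.0639,.19,0,0,0])
print("rail pos",r.x[:3],"rotvec deg",np.degrees(r.x[3:]),r.fun.round(1))
Rr=R.from_rotvec(r.x[3:]).as_matrix()
print("rail in tool mm",Q.T@(r.x[:3]-T0)*1000,"\nrel",Q.T@Rr)
E
python3 fit3.py
```

```text
corners [ 0.5536 -0.01  ] 0.7608358162792762 [ 0.9 -0.1 -1.4 -0.5  0.8  0.7]
holes [ 0.5528 -0.0098] 0.5793692650230023 [-0.  0.  0. -0.]
both [ 0.5533 -0.0099] 0.7798047854379968 [ 0.9 -0.4 -1.4 -0.8  0.9  0.5 -0.2  0.4  0.   0.4]
block edges in tray y -0.06991130511639063 -0.01346447564560412 mid -0.04168789038099737
endblock inner x -0.05213979252292617
endblock inner x -0.05190860976527872
rail pos [ 0.6065 -0.0637  0.1804] rotvec deg [ 1.2117  1.8986 -0.3764] [ 0.4  0.8 -0.1 -1.3  0.7  0.7 -0.9  1.5 -1.5 -0.4  1.4 -1.2]
rail in tool mm [ 0.1242  0.2811 13.0071] 
rel [[-0.0053  0.9999 -0.0152]
 [ 0.9999  0.0056  0.0164]
 [ 0.0165 -0.0151 -0.9997]]
```

```bash
python3 - <<'E'
from h import *
plan([([.554,-.0518,.09],down(90.7))],25)
E
```

```text
[2.3, -10.1, 20.9] [-0.003, -0.001, -0.003]
[2.3, -10.2, 20.8] [-0.003, -0.001, -0.003]
[2.4, -10.3, 20.8] [-0.003, -0.001, -0.003]
[2.4, -10.3, 20.8] [-0.003, -0.001, -0.003]
[2.5, -10.4, 20.7] [-0.003, -0.001, -0.003]
-
```

```bash
python3 -m crank '{"offset":[[2,-10,20],[2,-10,20],[2,-10,20],[2,-10,20],[2,-10,20]],"rotation":[[-0.003,-0.001,-0.003],[-0.003,-0.001,-0.003],[-0.003,-0.001,-0.003],[-0.003,-0.001,-0.003],[-0.003,-0.001,-0.003]],"grip":[0.6,0.6,0.6,0.6,0.6]}' >/dev/null
python3 -m crank '{"offset":[[0,0,0],[0,0,0]],"rotation":[[0,0,0],[0,0,0]],"grip":[0.6,0.6]}' >/dev/null
python3 - <<'E'
from h import *
st();plan([([.554,-.0518,.07],down(90.7))],25)
E
```

```text
t 7.10 tcp [ 0.552  -0.0608  0.0914] z [-2.0e-04 -1.2e-03 -1.0e+00] yaw 90.41 q [-0.31  0.67  1.73 -0.    0.74 -1.89] F [ 0.9  0.6 -1.8] op 0.0526
[9.0, 2.1, 21.4] [-0.0, 0.001, -0.005]
-
```

```bash
python3 -m crank '{"offset":[[9,2,10],[0,0,10],[0,0,0]],"rotation":[[0,0.001,-0.005],[0,0,0],[0,0,0]],"grip":[0.6,0.6,0.6]}' >/dev/null
python3 - <<'E'
from h import *
st();plan([([.554,-.0518,.06],down(90.7))],25)
E
```

```text
t 7.40 tcp [ 0.5574 -0.0528  0.0725] z [ 0.0066 -0.0021 -1.    ] yaw 90.64 q [-0.29  0.7   1.73 -0.    0.7  -1.88] F [-0.7 -0.3 -1.3] op 0.0527
[1.1, -3.4, 12.4] [0.007, 0.002, -0.001]
-
```

```bash
python3 -m crank '{"offset":[[1,-3.5,10],[0,0,0]],"rotation":[[0.007,0.002,-0.001],[0,0,0]],"grip":[0.6,0.6]}' >/dev/null
python3 - <<'E'
from h import *
st();plan([([.554,-.0518,.056],down(90.7))],25)
shot("wrist","w4",(220,60,270,260),2.3); st()
E
```

```text
t 7.60 tcp [ 0.5546 -0.0517  0.062 ] z [ 5.e-04 -5.e-04 -1.e+00] yaw 90.74 q [-0.29  0.72  1.74 -0.    0.68 -1.88] F [-1.6  0.  -0.4] op 0.0527
[-0.0, -0.6, 6.0] [0.0, 0.001, 0.001]
-
t 7.65 tcp [ 0.5556 -0.052   0.0626] z [ 0.0027 -0.0012 -1.    ] yaw 90.74 q [-0.29  0.72  1.74 -0.    0.68 -1.88] F [ 0.3 -0.4 -0.7] op 0.0525
```

View pics/w4z.png

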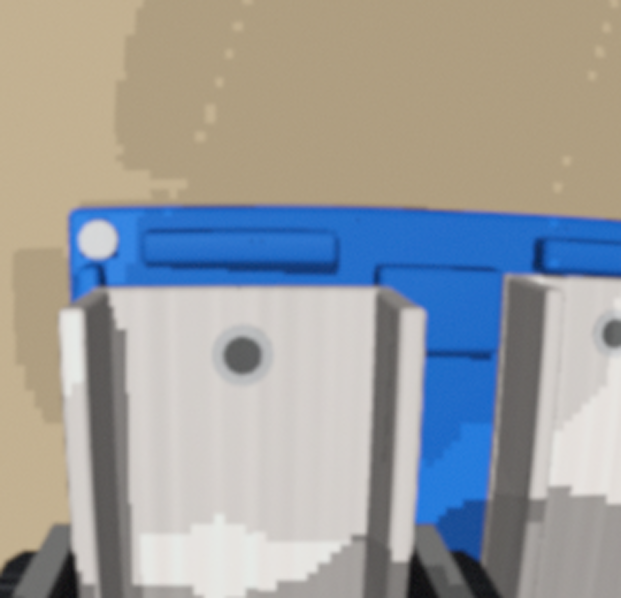

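```bash
python3 - <<'E'
from h import *
np.set_printoptions(precision=4,suppress=True)
c=lc("w4"); U=lambda u,v:uz(220,60,2.3,u,v)
a=np.radians(.75);ex=np.array([np.cos(a),np.sin(a)]);ey=np.array([-ex[1],ex[0]]);t=np.array([.5533,-.0099])
for n,p,z in(("TL corner",(71,211),.006),("blk inner L",(145,265),.015),("blk inner R",(335,265),.015),("mid blk left edge",(377,268),.015),("a hole",(612,333),.010),("own hole",(242,355),.0385),("wall blk right top",(102,270),.015)):
    w=atz(c,U(*p),z)[:2]-t; print(n,w@ex,w@ey)
st()
E
```

```text
TL corner -0.06320233094376257 -0.07805846840351179
blk inner L -0.05196461889496526 -0.06128817563406397
blk inner R -0.051905616327953034 -0.022887267184025072
mid blk left edge -0.051419608015156076 -0.014266641839774247
a hole -0.038205194035347764 0.041170943000158916
own hole -0.0377408928847342 -0.041734877245420965
wall blk right top -0.051099531977158885 -0.07013060841159269
t 7.65 tcp [ 0.5556 -0.052   0.0626] z [ 0.0027 -0.0012 -1.    ] yaw 90.74 q [-0.29  0.72  1.74 -0.    0.68 -1.88] F [ 0.3 -0.4 -0.7] op 0.0525
```

```bash
python3 -m crank '{"offset":[[-0.3,-1.2,6],[0,0,6],[0,0,0]],"rotation":[[0.002,0.001,0.001],[0,0,0],[0,0,0]],"grip":[0.6,0.6,0.6]}' >/dev/null
python3 - <<'E'
from h import *
st();plan([([.5541,-.0521,.04],down(90.75))],25)
E
```

```text
t 7.95 tcp [ 0.5549 -0.0526  0.0501] z [ 1.9e-03 -6.0e-04 -1.0e+00] yaw 90.68 q [-0.29  0.74  1.74 -0.    0.66 -1.88] F [-1.   0.6 -2.6] op 0.0524
[0.5, -0.8, 10.1] [0.002, 0.001, -0.001]
-
```

```bash
python3 -m crank '{"offset":[[0.4,-1,6],[0,0,3],[0,0,0]],"rotation":[[0.002,0.001,0],[0,0,0],[0,0,0]],"grip":[0.6,0.6,0.6]}' >/dev/null
python3 - <<'E'
from h import *
st();plan([([.5541,-.0521,.035],down(90.75))],25)
E
```

```text
t 8.25 tcp [ 0.5539 -0.0523  0.0402] z [-2.e-04  5.e-04 -1.e+00] yaw 90.67 q [-0.3   0.76  1.75  0.    0.64 -1.88] F [ 0.3  0.1 -1.4] op 0.0528
[0.2, 0.2, 5.2] [-0.0, -0.0, -0.001]
-
```

```bash
python3 -m crank '{"offset":[[0.2,0.2,3],[0,0,2],[0,0,2],[0,0,1]],"rotation":[[0,0,0],[0,0,0],[0,0,0],[0,0,0]],"grip":[0.6,0.6,0.6,0.6]}'
python3 - <<'E'
from h import *
shot("wrist","w5",(220,60,270,260),2.3); st()
E
```

```text
t: 8.65
tcp_pos: [0.5544, -0.0521, 0.0326]
orientation: [[-0.012, 1.0, 0.0], [1.0, 0.012, 0.0], [0.0, 0.0, -1.0]]
wrist_force: [-3.0, 0.8, 12.3]
opening: 0.0525
t 8.70 tcp [ 0.5544 -0.0522  0.0326] z [ 6.e-04  1.e-04 -1.e+00] yaw 90.68 q [-0.29  0.77  1.75  0.    0.62 -1.88] F [-0.9  0.6  2.6] op 0.0527
```

View pics/w5z.png

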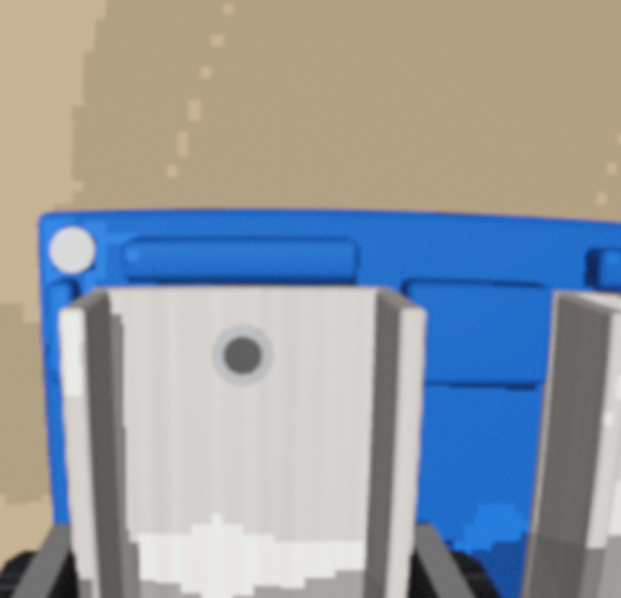

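```bash
python3 -m crank '{"offset":[[0,0,0],[0,0,0],[0,0,0],[0,0,0]],"rotation":[[0,0,0],[0,0,0],[0,0,0],[0,0,0]],"grip":[0.25,0.25,0.25,0.25]}'

```

```text
t: 9.1
tcp_pos: [0.5555, -0.0524, 0.0335]
orientation: [[-0.012, 1.0, 0.003], [1.0, 0.012, -0.001], [-0.001, 0.003, -1.0]]
wrist_force: [0.9, 0.7, 0.0]
opening: 0.0643
```

Released at 64 mm. I'll rise slowly, straight up.

```bash
python3 -m crank '{"offset":[[-0.3,-1,-6],[0,0,-10],[0,0,-15],[0,0,-25],[0,0,-35]],"rotation":[[0.003,0.001,0],[0,0,0],[0,0,0],[0,0,0],[0,0,0]],"grip":[0.25,0.25,0.25,0.25,0.25]}'
python3 -m crank '{"offset":[[0,0,-45],[0,0,-45],[0,0,0],[0,0,0]],"rotation":[[0,0,0],[0,0,0],[0,0,0],[0,0,0]],"grip":[0.1,0,0,0]}'
python3 - <<'E'
from h import *
st();shot("wrist","w6",(220,140,220,190),3.5)
E
```

```text
t: 9.6
tcp_pos: [0.5514, -0.0521, 0.1249]
orientation: [[-0.012, 1.0, -0.01], [1.0, 0.012, 0.003], [0.003, -0.01, -1.0]]
wrist_force: [0.0, -0.1, 0.1]
opening: 0.064
t: 10.0
tcp_pos: [0.554, -0.0529, 0.2262]
orientation: [[-0.012, 1.0, 0.002], [1.0, 0.012, -0.0], [-0.0, 0.002, -1.0]]
wrist_force: [-0.3, -0.2, -0.3]
opening: 0.0853
t 10.00 tcp [ 0.554  -0.0529  0.2262] z [ 1.9e-03 -2.0e-04 -1.0e+00] yaw 90.66 q [-0.3   0.46  1.63  0.    1.05 -1.88] F [-0.3 -0.2 -0.3] op 0.0853
```

View pics/w6z.png

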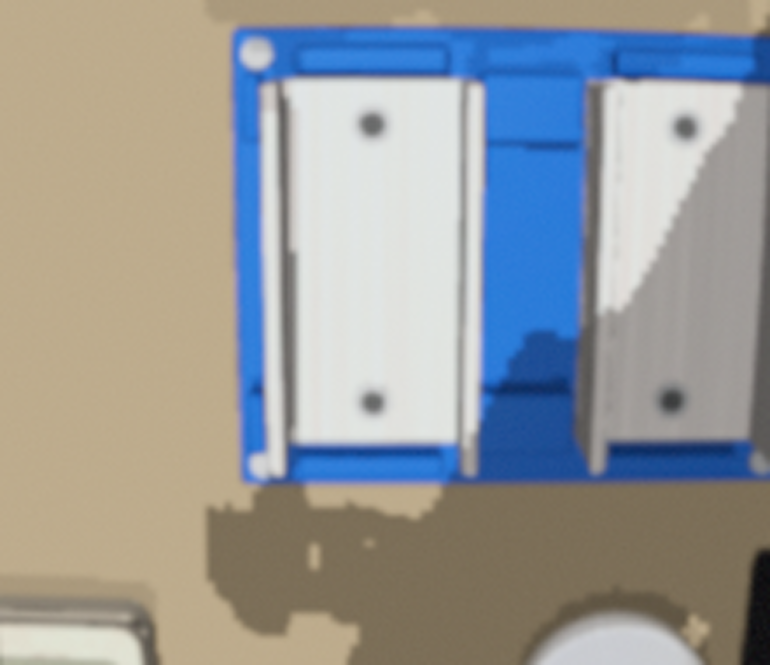

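View pics/w6.png

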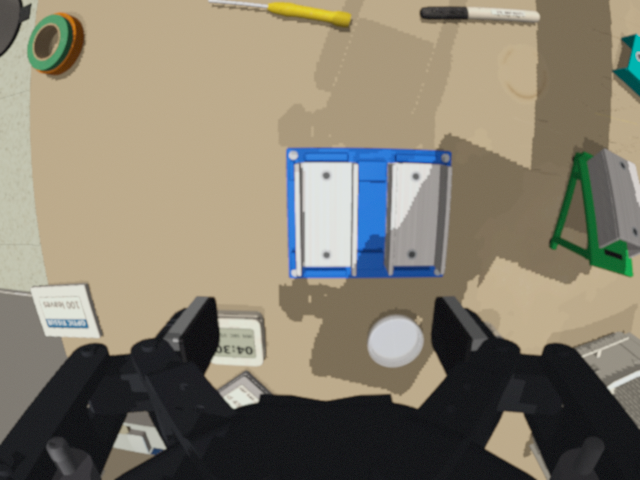

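```bash
python3 - <<'E'
from h import *
np.set_printoptions(precision=4,suppress=True)
c=lc("w6"); U=lambda u,v:uz(220,140,3.5,u,v)
M=[]
for hs in(((372,125),(372,402)),((685,128),(671,400))):
    p=[atz(c,U(*h),.010)[:2] for h in hs]; d=p[1]-p[0]; M.append(sum(p)/2)
    print(M[-1],np.linalg.norm(d),np.degrees(np.arctan2(d[1],d[0])))
d=M[1]-M[0];print("mid",sum(M)/2,np.linalg.norm(d),np.degrees(np.arctan2(d[1],d[0]))-90)
# flange inner edges of the pair at z=.036 (mid-height)
for v in(120,400):
    print([atz(c,U(u,v),.036)[:2] for u in ((483,590) if v==120 else (478,590))])
plan([([.5,.1,.23],down(90.66)),([.47,.26,.23],down(77.4))],40)
E
```

```text
[ 0.5538 -0.0515] 0.07577373547740186 0.6381402910786185
[0.5526 0.0322] 0.0758856958775548 0.5777247697330004
mid [ 0.5532 -0.0097] 0.08369334999447342 0.8598918675758682
[array([ 0.5121, -0.0251]), array([0.5114, 0.0012])]
[array([ 0.583 , -0.0243]), array([0.5828, 0.0046])]
[30.7, -10.6, -0.8] [0.001, 0.0, 0.0]
[30.7, -10.6, -0.8] [0.001, 0.0, 0.0]
[30.7, -10.6, -0.8] [0.001, 0.0, 0.0]
[30.7, -10.6, -0.7] [0.001, 0.0, 0.0]
[30.7, -10.6, -0.7] [0.001, 0.0, 0.0]
-
[32.1, -5.6, -0.0] [0.0, -0.0, 0.046]
[31.8, -7.1, -0.0] [0.0, -0.0, 0.046]
[31.4, -8.6, -0.0] [0.0, -0.0, 0.046]
[31.0, -10.0, -0.0] [0.0, -0.0, 0.046]
[30.5, -11.4, -0.0] [0.0, -0.0, 0.046]
-
```

```bash
cat >> h.py <<'E'
def Rb(yaw,tilt):
    a,t=np.radians([yaw,tilt]); u=np.array([np.cos(t)*np.cos(a),np.cos(t)*np.sin(a),np.sin(t)]); y=np.array([-np.sin(a),np.cos(a),0]); n=np.cross(u,y)
    return np.c_[y,u,-n]
E
python3 - <<'E'
from h import *
plan([([.5,.1,.24],down(90.66)),([.441,.267,.19],Rb(-12.6,35))],40)
E
```

```text
[30.7, -10.6, -2.8] [0.001, 0.0, 0.0]
[30.7, -10.6, -2.8] [0.001, 0.0, 0.0]
[30.7, -10.6, -2.8] [0.001, 0.0, 0.0]
[30.7, -10.6, -2.7] [0.001, 0.0, 0.0]
[30.7, -10.6, -2.7] [0.001, 0.0, 0.0]
-
[33.5, -11.4, 10.0] [-0.122, -0.014, 0.045]
[33.1, -14.0, 8.0] [-0.122, -0.014, 0.045]
[32.5, -16.3, 5.7] [-0.122, -0.014, 0.045]
[31.8, -18.3, 3.1] [-0.122, -0.014, 0.045]
[31.0, -19.9, 0.3] [-0.122, -0.014, 0.045]
-
```

```bash
python3 -m crank '{"offset":[[31,-11,-3],[31,-11,-3],[31,-11,-3],[31,-11,-3],[31,-11,-3]],"rotation":[[0,0,0],[0,0,0],[0,0,0],[0,0,0],[0,0,0]],"grip":[0,0,0,0,0]}' >/dev/null
python3 -m crank '{"offset":[[33,-11,10],[33,-14,8],[32,-16,6],[32,-18,3],[31,-20,0]],"rotation":[[-0.122,-0.014,0.045],[-0.122,-0.014,0.045],[-0.122,-0.014,0.045],[-0.122,-0.014,0.045],[-0.122,-0.014,0.045]],"grip":[0,0,0,0,0]}'
python3 - <<'E'
from h import *
st();plan([([.441,.267,.17],Rb(-12.6,35))],40)
E
```

```text
t: 11.05
tcp_pos: [0.4541, 0.2105, 0.1954]
orientation: [[0.182, 0.902, 0.391], [0.982, -0.145, -0.122], [-0.053, 0.406, -0.912]]
wrist_force: [0.2, -0.2, 0.8]
opening: 0.0853
t 11.05 tcp [0.4541 0.2105 0.1954] z [ 0.3913 -0.1222 -0.9121] yaw 79.49 q [ 0.35  0.4   2.   -0.59  0.47 -0.56] F [ 0.2 -0.2  0.8] op 0.0853
[27.2, -15.2, 5.6] [-0.095, 0.014, 0.029]
[26.7, -16.5, 4.4] [-0.095, 0.014, 0.029]
-
```

```bash
cat > kin.py <<'E'
from h import *
D=[(.5283,1.4336,.1446,.6075,.2475),(.34,1.79,.2433,.4134,.2455),(.27,1.90,.4321,.0348,.2453),(.50,1.65,.484,-.278,.2006),(.79,1.71,.5104,-.2602,.0255),(.77,1.75,.5544,-.0522,.0326),(.46,1.63,.554,-.0529,.2262),(.58,1.51,.6066,-.0639,.1935)]
A=[];b=[]
for q2,q3,x,y,z in D:
    rho=np.sqrt(x*x+y*y-.111**2)
    A+=[[np.sin(q2),np.sin(q2+q3),1,0],[np.cos(q2),np.cos(q2+q3),0,1]];b+=[rho,z]
s,res,*_=np.linalg.lstsq(np.array(A),np.array(b),rcond=None)
L1,L2,a0,h0=s
if __name__=="__main__": print("L1,L2,a,h-d",s,(np.array(A)@s-b).round(4))
r=lambda ax,t:R.from_rotvec(np.array(ax)*t).as_matrix()
X,Y,Z=[1,0,0],[0,1,0],[0,0,1]
def fk(q,d,sg=1):
    """tool-z convention"""
    R03=r(Z,q[0])@r(Y,q[1]+q[2]); 
    Rt=R03@r(Z,sg*q[3])@r(Y,q[4])@r(Z,q[5])@R0
    pw=r(Z,q[0])@np.array([a0+L1*np.sin(q[1])+L2*np.sin(q[1]+q[2]),.111,h0+d+L1*np.cos(q[1])+L2*np.cos(q[1]+q[2])])
    return pw+d*Rt[:,2],Rt
# tool at zero tool roll: down with J6=J1-yaw ; R0 so that q=(0,..sum=pi),q6=0 -> x=(1,0,0), z=(0,0,-1): r(Y,pi) gives x->-x,z->-z
R0=r(Y,0)@np.diag([-1,-1,1.])
if __name__=="__main__":
    o=env.get_obs()
    for sg in(1,-1):
      for d in(.1,.15,.2,.25):
        p,Q=fk(o["joint_pos"],d,sg); print(sg,d,(p-o["tcp_pos"]).round(4),np.abs(Q-o["orientation"]).max().round(3))
E
python3 kin.py
```

```text
L1,L2,a,h-d [ 0.49946031  0.38051846 -0.01324332 -0.02737839] [-0.0242  0.0114  0.0092 -0.0039  0.0152 -0.0059 -0.0023  0.0021  0.0072
 -0.0062  0.0104 -0.0108 -0.0065  0.0052 -0.0089  0.0081]
1 0.1 [-0.043  0.032 -0.034] 0.0
1 0.15 [-0.0234  0.0259 -0.0296] 0.0
1 0.2 [-0.0039  0.0198 -0.0252] 0.0
1 0.25 [ 0.0157  0.0136 -0.0208] 0.0
-1 0.1 [-0.0602  0.0788 -0.034 ] 0.727
-1 0.15 [-0.0492  0.0961 -0.0296] 0.727
-1 0.2 [-0.0382  0.1134 -0.0252] 0.727
-1 0.25 [-0.0273  0.1308 -0.0208] 0.727
```

```bash
cat > kin2.py <<'E'
from kin import *
D=[((1.1585,.5283,1.4336,0,1.1814,-.1785),(.1446,.6075,.2475)),((.8,.34,1.79,0,1.01,-.54),(.2433,.4134,.2455)),((-.18,.27,1.90,0,.97,-1.77),(.4321,.0348,.2453)),((-.72,.50,1.65,.01,.99,-2.55),(.484,-.2781,.2006)),((-.66,.79,1.71,0,.64,-2.48),(.5097,-.2585,.0268)),((-.29,.77,1.75,0,.62,-1.88),(.5544,-.0522,.0326)),((-.3,.46,1.63,0,1.05,-1.88),(.554,-.0529,.2262)),((-.29,.58,1.51,0,1.07,-1.86),(.6066,-.0639,.1935)),((-.66,.5,1.61,0,1.03,-2.48),(.5077,-.2569,.2098)),((-.31,.67,1.73,0,.74,-1.89),(.552,-.0608,.0914))]
o=env.get_obs(); D.append((o["joint_pos"],o["tcp_pos"]))
def F(q,m):
    L1,L2,e,a,b,h,d=m; Rt=r(Z,q[0])@r(Y,q[1]+q[2])@r(Z,q[3])@r(Y,q[4])@r(Z,q[5])@R0
    s=q[1]+q[2]
    return r(Z,q[0])@np.array([a+L1*np.sin(q[1])+L2*np.sin(s)+e*np.cos(s),b,h+L1*np.cos(q[1])+L2*np.cos(s)-e*np.sin(s)])+d*Rt[:,2],Rt
def resid(m): return np.concatenate([F(q,m)[0]-p for q,p in D]+[ [ .02*(m[3])] ])
M=least_squares(resid,[.5,.4,0,0,.11,.2,.2]).x
def ik(p,Q,q0,lim=True):
    f=lambda q:np.r_[(F(q,M)[0]-p)*10,(F(q,M)[1]-Q).ravel()]
    lo=np.array([-3.08,-.75,.22,-1.43,0,-2.85]);hi=np.array([3.08,2.2,2.44,4.57,2.65,2.85])
    s=least_squares(f,np.clip(q0,lo+.01,hi-.01),bounds=(lo,hi)); return s.x,s.cost
if __name__=="__main__":
    print(M.round(4)); print(resid(M)[:-1].reshape(-1,3).round(4))
    n=-Rb(-12.6,35)[:,2]; 
    for nm,p,Q in(("look",[.441,.267,.17],Rb(-12.6,35)),("grasp",np.array([.5226,.249,.0542])+.011*n,Rb(-12.6,35)),("lift",np.array([.5226,.249,.0542])+.111*n,Rb(-12.6,35))):
        for sgn in(1,-1):
            T=Q@np.diag([sgn,sgn,1])
            for q0 in([.35,.6,1.9,-.6,.4,-.6],[.35,.6,1.9,3,.3,2],[.35,.6,1.9,3,.3,-2],[.35,.6,1.9,1.5,.3,.5],[.35,.6,1.9,-1,.3,2]):
                x,c=ik(p,T,q0); 
                if c<1e-4: print(nm,sgn,x.round(2),round(c,6))
E
python3 kin2.py
```

```text
[0.584  0.3882 0.1129 0.0038 0.1105 0.2723 0.2773]
[[ 0.     -0.0011 -0.0005]
 [ 0.0036 -0.0006 -0.0016]
 [-0.0022 -0.0007  0.0003]
 [ 0.0018  0.002  -0.0001]
 [ 0.0012  0.0018  0.0006]
 [-0.0005  0.0022  0.0003]
 [-0.0012 -0.0025  0.0014]
 [-0.0003 -0.0017 -0.0006]
 [ 0.0019  0.0012  0.0015]
 [ 0.0015 -0.0005 -0.0012]
 [-0.      0.0001 -0.    ]]
look 1 [ 0.54  0.5   2.07 -1.33  0.42  0.4 ] 0.0
look 1 [ 0.54  0.5   2.07 -1.33  0.42  0.4 ] 0.0
look 1 [ 0.54  0.5   2.07 -1.33  0.42  0.4 ] 0.0
look -1 [ 0.54  0.5   2.07 -1.33  0.42 -2.74] 0.0
grasp 1 [0.43 0.77 2.   4.37 0.38 0.92] 0.0
grasp -1 [ 0.43  0.77  2.    4.37  0.38 -2.22] 0.0
lift 1 [ 0.51  0.56  2.05 -1.43  0.4   0.48] 9.9e-05
lift 1 [ 0.51  0.56  2.05 -1.43  0.4   0.48] 9.9e-05
lift 1 [ 0.51  0.56  2.05 -1.43  0.4   0.48] 9.9e-05
lift -1 [ 0.51  0.56  2.05 -1.43  0.4  -2.66] 9.9e-05
```

```bash
cat > t.py <<'E'
from kin2 import *
n=-Rb(-12.6,35)[:,2]; C=np.array([.5226,.249,.0542])
for tl in(10,15,18,22,25):
    q=env.get_obs()["joint_pos"]
    for nm,p,Q in(("lift",C+.1*n,Rb(-12.6,tl)),("grasp",C+.011*n,Rb(-12.6,tl)),("place",np.array([.5532,-.0097,.036]),Rb(.62,tl-35)),("above",np.array([.5532,-.0097,.12]),Rb(.62,tl-35))):
        q,c=ik(p,Q,q); print(tl,nm,q.round(2),round(c,6))
E
python3 t.py
```

```text
10 lift [ 0.35  0.55  1.85 -0.17  0.6  -0.87] 0.0
10 grasp [ 0.3   0.71  1.79 -0.18  0.49 -0.9 ] 0.0
10 place [-0.18  0.89  1.44 -0.08  1.24 -1.71] 0.0
10 above [-0.18  0.77  1.42 -0.08  1.38 -1.73] 0.0
15 lift [ 0.38  0.54  1.89 -0.3   0.51 -0.72] 0.0
15 grasp [ 0.32  0.71  1.84 -0.36  0.39 -0.71] 0.0
15 place [-0.18  0.86  1.5  -0.07  1.12 -1.72] 0.0
15 above [-0.18  0.74  1.48 -0.07  1.27 -1.73] 0.0
18 lift [ 0.4   0.54  1.92 -0.42  0.46 -0.6 ] 0.0
18 grasp [ 0.34  0.71  1.87 -0.51  0.34 -0.55] 0.0
18 place [-0.19  0.84  1.54 -0.07  1.05 -1.73] 0.0
18 above [-0.19  0.72  1.51 -0.06  1.2  -1.74] 0.0
22 lift [ 0.42  0.55  1.95 -0.62  0.4  -0.39] 0.0
22 grasp [ 0.36  0.72  1.9  -0.81  0.29 -0.24] 0.0
22 place [-0.2   0.82  1.59 -0.06  0.95 -1.74] 0.0
22 above [-0.2   0.69  1.56 -0.05  1.11 -1.75] 0.0
25 lift [ 0.44  0.55  1.98 -0.81  0.37 -0.19] 0.0
25 grasp [ 0.37  0.72  1.92 -1.1   0.27  0.06] 0.0
25 place [-0.2   0.8   1.63 -0.05  0.88 -1.75] 0.0
25 above [-0.2   0.67  1.6  -0.04  1.04 -1.76] 0.0
```

```bash
python3 - <<'E'
from h import *
st();plan([([.47,.26,.2],Rb(-12.6,17))],30)
E
```

```text
t 11.05 tcp [0.4541 0.2105 0.1954] z [ 0.3913 -0.1222 -0.9121] yaw 79.49 q [ 0.35  0.4   2.   -0.59  0.47 -0.56] F [ 0.2 -0.2  0.8] op 0.0853
[25.6, 4.5, -2.0] [0.062, 0.019, 0.026]
[25.8, 3.7, -1.8] [0.062, 0.019, 0.026]
-
```

```bash
python3 -m crank '{"offset":[[25,4,-2],[26,4,-2],[0,0,0],[0,0,0]],"rotation":[[0.062,0.02,0.026],[0.062,0.02,0.026],[0,0,0],[0,0,0]],"grip":[0,0,0,0]}' >/dev/null
python3 - <<'E'
from h import *
st();shot("wrist","w7"); st()
E
```

```text
t 11.45 tcp [0.4602 0.2604 0.1914] z [ 0.2639 -0.0681 -0.9621] yaw 77.79 q [ 0.39  0.44  1.87 -0.28  0.64 -0.76] F [ 0.  -0.3 -0.5] op 0.0851
t 11.50 tcp [0.4604 0.2603 0.1915] z [ 0.2645 -0.0678 -0.962 ] yaw 77.79 q [ 0.39  0.44  1.87 -0.28  0.63 -0.76] F [0.2 0.4 0.9] op 0.0853
```

View pics/w7.png

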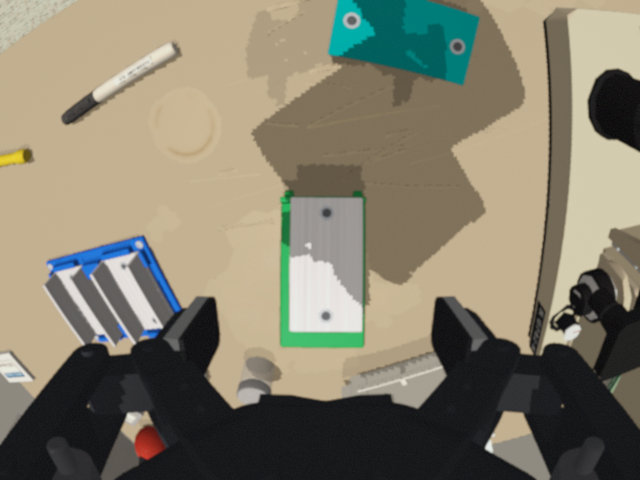

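```bash
python3 - <<'E'
import cv2
im=cv2.imread("pics/w7.png")
x,y,w,h,k=270,180,110,175,4.2
cv2.imwrite("pics/w7b.png",cv2.resize(im[y:y+h,x:x+w],None,fx=k,fy=k,interpolation=cv2.INTER_CUBIC))
E
```

```text
(no output)
```

View pics/w7b.png

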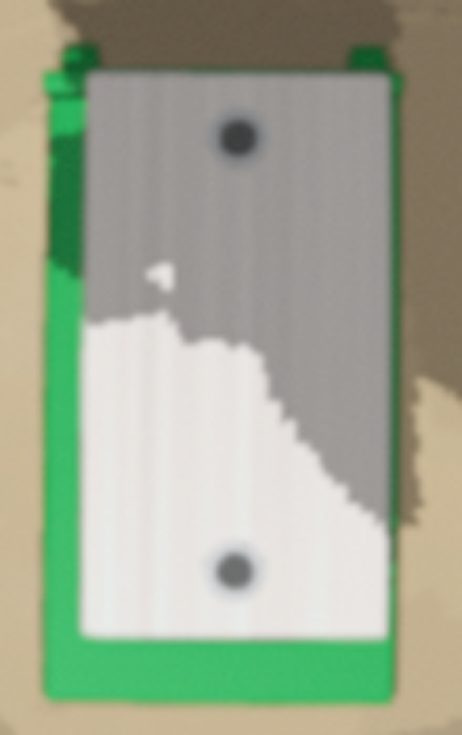

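```bash
cat > fit7.py <<'E'
from h import *
np.set_printoptions(precision=4,suppress=True)
c=lc("w7"); V=lambda u,v:uz(270,180,4.2,u,v)
S=[((-.0381,0,.015),(238,137)),((.0381,0,.015),(235,572)),((-.05,-.027,.015),(86,72)),((-.05,.027,.015),(391,72)),((.05,-.027,.015),(80,637)),((.05,.027,.015),(390,637))]
P=np.array([s[0] for s in S]);uv=np.array([V(*s[1]) for s in S])
def RR(y,t,ro): 
    B=Rb(y,t); return np.c_[B[:,1],B[:,0],-B[:,2]]@R.from_rotvec([np.radians(ro),0,0]).as_matrix()
for mode in(0,1):
    g=lambda q:RR(q[3],q[4] if mode==0 else 35,q[5] if mode==0 else 0)
    f=lambda q:(proj(c,P@g(q).T+q[:3])-uv).ravel()
    s=least_squares(f,[.52,.25,.054,-12,35,0],x_scale=[.01,.01,.01,1,1,1]); print(mode,s.x[:3],s.x[3:],s.fun.round(1))
E
python3 fit7.py
```

```text
0 [0.5215 0.2464 0.057 ] [-12.2672  35.7705  -0.0594] [-0.1 -0.   0.1 -0.1  0.1 -0.2 -0.3  0.1  0.2 -0.1 -0.1  0.4]
1 [0.5214 0.2464 0.0569] [-12.2721  35.       0.    ] [-0.1  0.   0.1 -0.   0.  -0.3 -0.2  0.   0.3 -0.1 -0.2  0.3]
```

```bash
python3 - <<'E'
from h import *
C=np.array([.5215,.2464,.057]);n=-Rb(-12.27,35)[:,2];Q=Rb(-12.27,17)
print(C+.06*n,C+.011*n)
plan([(C+.06*n,Q)],25)
E
```

```text
[0.48787155 0.25371375 0.10614912] [0.51533478 0.24774085 0.06601067]
[0.1, 1.0, 22.5] [-0.005, 0.002, 0.001]
[0.0, 0.9, 22.5] [-0.005, 0.002, 0.001]
[-0.0, 0.7, 22.5] [-0.005, 0.002, 0.001]
[-0.1, 0.6, 22.5] [-0.005, 0.002, 0.001]
-
```

```bash
python3 -m crank '{"offset":[[0,1,22],[0,1,22],[0,1,22],[0,0,15],[0,0,0]],"rotation":[[-0.005,0.002,0.001],[-0.005,0.002,0.001],[-0.005,0.002,0.001],[-0.005,0.002,0.001],[0,0,0]],"grip":[0,0,0,0,0]}' >/dev/null
python3 - <<'E'
from h import *
st();C=np.array([.5215,.2464,.057]);n=-Rb(-12.27,35)[:,2];Q=Rb(-12.27,17)
plan([(C+.045*n,Q)],25)
E
```

```text
t 12.00 tcp [0.4811 0.249  0.1101] z [ 0.2801 -0.069  -0.9575] yaw 77.63 q [ 0.36  0.6   1.91 -0.41  0.42 -0.65] F [-0.7  0.2  0.9] op 0.0856
[6.2, 8.9, 19.6] [-0.004, 0.008, 0.001]
-
```

```bash
python3 -m crank '{"offset":[[6,9,10],[0,0,8],[0,0,0]],"rotation":[[-0.004,0.008,0],[0,0,0],[0,0,0]],"grip":[0,0,0]}' >/dev/null
python3 - <<'E'
from h import *
st();C=np.array([.5215,.2464,.057]);n=-Rb(-12.27,35)[:,2];Q=Rb(-12.27,17)
plan([(C+.025*n,Q)],25)
E
```

```text
t 12.30 tcp [0.4962 0.2509 0.0949] z [ 0.2854 -0.0624 -0.9564] yaw 77.73 q [ 0.35  0.63  1.89 -0.42  0.4  -0.64] F [-0.7 -0.1 -0.6] op 0.0854
[1.0, 5.8, 20.0] [-0.0, 0.0, 0.0]
-
```

```bash
python3 -m crank '{"offset":[[0.5,3,10],[0.5,3,10],[0,0,0]],"rotation":[[0,0,0],[0,0,0],[0,0,0]],"grip":[0,0,0]}' >/dev/null
python3 - <<'E'
from h import *
st();C=np.array([.5215,.2464,.057]);n=-Rb(-12.27,35)[:,2];Q=Rb(-12.27,17)
plan([(C+.011*n,Q)],25)
E
```

```text
t 12.60 tcp [0.5095 0.2497 0.0773] z [ 0.2879 -0.0615 -0.9557] yaw 77.76 q [ 0.34  0.68  1.87 -0.44  0.37 -0.63] F [ 0.  -0.3 -0.3] op 0.0849
[-0.7, 2.6, 12.6] [0.002, -0.001, 0.0]
-
```

```bash
python3 -m crank '{"offset":[[-0.7,1.5,6],[0,1,6],[0,0,0]],"rotation":[[0.002,0,0],[0,0,0],[0,0,0]],"grip":[0,0,0]}' >/dev/null
python3 - <<'E'
from h import *
st();C=np.array([.5215,.2464,.057]);n=-Rb(-12.27,35)[:,2];Q=Rb(-12.27,17)
plan([(C+.011*n,Q)],25);shot("wrist","w8")
E
```

```text
t 12.90 tcp [0.5157 0.2477 0.0656] z [ 0.2859 -0.061  -0.9563] yaw 77.76 q [ 0.33  0.7   1.86 -0.45  0.35 -0.63] F [-0.1  1.2  0.2] op 0.0856
[0.0, -0.2, -0.5] [-0.0, -0.001, 0.0]
-
```

View pics/w8.png

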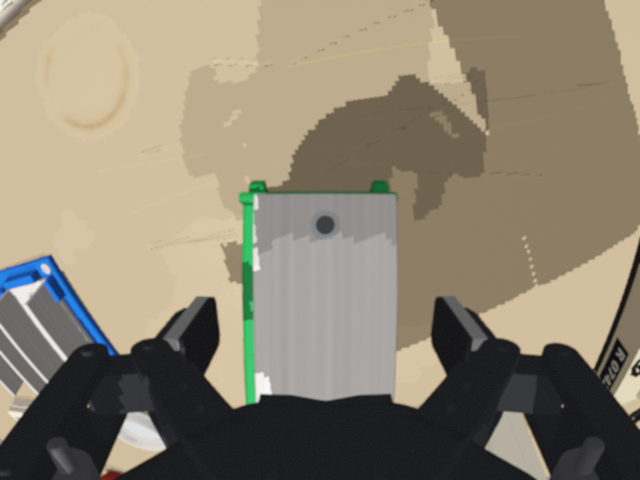

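Rail_b is centred between the fingers, with its hole at (325,224). I'll grip it.

```bash
python3 -m crank '{"offset":[[0,0,0],[0,0,0],[0,0,0],[0,0,0],[0,0,0]],"rotation":[[0,0,0],[0,0,0],[0,0,0],[0,0,0],[0,0,0]],"grip":[0.5,0.5,0.5,0.6,0.6]}' 60
python3 - <<'E'
from h import *
st();n=-Rb(-12.27,35)[:,2]
o=env.get_obs(); print((o["orientation"].T@n))
E
```

```text
t: 13.45
tcp_pos: [0.5152, 0.2478, 0.0666]
orientation: [[0.212, 0.934, 0.286], [0.977, -0.203, -0.061], [0.001, 0.293, -0.956]]
wrist_force: [0.5, -0.6, -0.6]
opening: 0.0529
t 13.45 tcp [0.5152 0.2478 0.0666] z [ 0.2865 -0.0608 -0.9562] yaw 77.78 q [ 0.33  0.7   1.86 -0.45  0.35 -0.63] F [ 0.5 -0.6 -0.6] op 0.0529
[ 0.00156156 -0.3085338  -0.9512121 ]
```

```bash
python3 -m crank '{"offset":[[0,-2,-6],[0,-4,-12],[0,-6,-19],[0,-6,-19],[0,-6,-19]],"rotation":[[0,0,0],[0,0,0],[0,0,0],[0,0,0],[0,0,0]],"grip":[0.6,0.6,0.6,0.6,0.6]}' 
python3 -m crank '{"offset":[[0,-6,-19],[0,-6,-19],[0,0,0],[0,0,0]],"rotation":[[0,0,0],[0,0,0],[0,0,0],[0,0,0]],"grip":[0.6,0.6,0.6,0.6]}' >/dev/null
python3 - <<'E'
from h import *
st();shot("wrist","w9");
plan([([.5,.13,.21],Rb(-6,0)),([.53,-.0097,.17],Rb(.62,-18))],40)
E
```

```text
t: 13.95
tcp_pos: [0.4672, 0.2567, 0.1324]
orientation: [[0.213, 0.936, 0.28], [0.977, -0.204, -0.063], [-0.002, 0.287, -0.958]]
wrist_force: [-0.5, 0.1, -1.6]
opening: 0.0526
t 14.35 tcp [0.4398 0.2621 0.1702] z [ 0.281  -0.0614 -0.9577] yaw 77.81 q [ 0.41  0.46  1.93 -0.34  0.54 -0.67] F [ 0.8  0.5 -2.2] op 0.0528
[-29.1, 23.6, -3.3] [0.073, 0.004, -0.027]
[-29.7, 22.5, -5.1] [0.073, 0.004, -0.027]
[-30.2, 21.3, -6.9] [0.073, 0.004, -0.027]
[-30.8, 19.9, -8.5] [0.073, 0.004, -0.027]
-
[-33.9, 11.1, 10.0] [0.078, -0.005, -0.029]
[-34.2, 10.9, 9.3] [0.078, -0.005, -0.029]
[-34.5, 10.6, 8.6] [0.078, -0.005, -0.029]
[-34.8, 10.3, 7.9] [0.078, -0.005, -0.029]
-
```

View pics/w9.png

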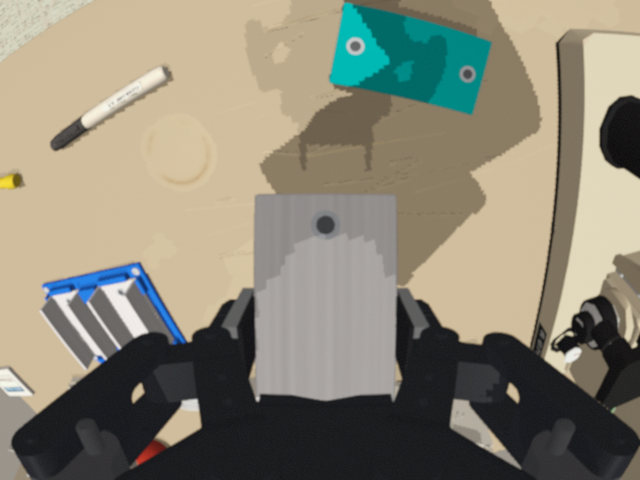

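```bash
cat >> h.py <<'E'
_Qg=None
def hand():
    Q=np.array([[0.2117,0.9341,0.2865],[0.9773,-0.2030,-0.0608],[0.0014,0.2929,-0.9562]]); Q=R.from_matrix(Q).as_matrix()
    t=np.array([.5152,.2478,.0666]); B=Rb(-12.27,35); Rr=np.c_[B[:,1],B[:,0],-B[:,2]]
    return Q.T@(np.array([.5215,.2464,.057])-t),Q.T@Rr
def goal(G,yaw=.62,tilt=0):
    p,A=hand(); B=Rb(yaw,tilt); Rr=np.c_[B[:,1],B[:,0],-B[:,2]]; Q=Rr@A.T
    return np.array(G)-Q@p,Q
def railnow():
    o=env.get_obs();p,A=hand(); Q=o["orientation"];return o["tcp_pos"]+Q@p,Q@A
E
python3 - <<'E'
from h import *
np.set_printoptions(precision=4,suppress=True)
print(hand()); print(goal([.5532,-.0097,.025]))
g=goal([.5532,-.0097,.12])
plan([([.5,.13,.22],Rb(-6,0)),g],38)
E
```

```text
(array([-0.    ,  0.0034,  0.0111]), array([[ 0.0002,  1.    ,  0.0015],
       [ 0.9512,  0.0003, -0.3085],
       [-0.3085,  0.0015, -0.9512]]))
(array([ 0.5534, -0.0097,  0.0366]), array([[-0.0106,  0.9512, -0.3085],
       [ 0.9999,  0.0106, -0.0018],
       [ 0.0015, -0.3085, -0.9512]]))
[-23.3, 19.5, -4.6] [0.058, 0.003, -0.021]
[-23.7, 18.7, -5.8] [0.058, 0.003, -0.021]
[-24.0, 17.8, -6.9] [0.058, 0.003, -0.021]
[-24.4, 16.8, -8.0] [0.058, 0.003, -0.021]
[-24.7, 15.8, -9.0] [0.058, 0.003, -0.021]
-
[-26.7, 13.5, 17.7] [0.063, -0.003, -0.023]
[-26.9, 14.0, 16.9] [0.063, -0.003, -0.023]
[-27.2, 14.4, 16.1] [0.063, -0.003, -0.023]
[-27.5, 14.8, 15.3] [0.063, -0.003, -0.023]
[-27.8, 15.1, 14.4] [0.063, -0.003, -0.023]
-
```

```bash
python3 -m crank '{"offset":[[-23,19,-5],[-24,19,-6],[-24,18,-7],[-24,17,-8],[-25,16,-9]],"rotation":[[0.058,0.003,-0.021],[0.058,0.003,-0.021],[0.058,0.003,-0.021],[0.058,0.003,-0.021],[0.058,0.003,-0.021]],"grip":[0.6,0.6,0.6,0.6,0.6]}' 
python3 - <<'E'
from h import *
st();g=goal([.5532,-.0097,.13]);plan([g],36)
E
```

```text
t: 14.9
tcp_pos: [0.4979, 0.1284, 0.2158]
orientation: [[0.093, 0.995, -0.022], [0.996, -0.093, 0.0], [-0.002, -0.022, -1.0]]
wrist_force: [0.2, 0.1, -1.7]
opening: 0.0532
t 14.90 tcp [0.4979 0.1284 0.2158] z [-2.230e-02  2.000e-04 -9.998e-01] yaw 84.64 q [ 0.03  0.43  1.73  0.    1.   -1.44] F [ 0.2  0.1 -1.7] op 0.0532
[-26.4, 14.0, 14.6] [0.058, -0.003, -0.021]
[-26.7, 14.2, 13.8] [0.058, -0.003, -0.021]
[-26.9, 14.5, 13.1] [0.058, -0.003, -0.021]
[-27.2, 14.6, 12.3] [0.058, -0.003, -0.021]
[-27.5, 14.8, 11.5] [0.058, -0.003, -0.021]
-
```

```bash
python3 -m crank '{"offset":[[-26,14,14],[-27,14,14],[-27,14,13],[-27,15,12],[-27,15,10]],"rotation":[[0.058,-0.003,-0.021],[0.058,-0.003,-0.021],[0.058,-0.003,-0.021],[0.058,-0.003,-0.021],[0.058,-0.003,-0.021]],"grip":[0.6,0.6,0.6,0.6,0.6]}' >/dev/null
python3 -m crank '{"offset":[[0,0,0],[0,0,0]],"rotation":[[0,0,0],[0,0,0]],"grip":[0.6,0.6]}' >/dev/null
python3 - <<'E'
from h import *
st();print(railnow());g=goal([.5532,-.0097,.11]);plan([g],36); shot("wrist","w10")
E
```

```text
t 15.60 tcp [ 0.5627 -0.0237  0.1342] z [-3.147e-01 -1.000e-04 -9.492e-01] yaw 90.30 q [-0.21  0.72  1.46 -0.07  1.27 -1.75] F [-0.2 -0.2 -1. ] op 0.0527
(array([ 0.5624349 , -0.02368455,  0.12261114]), array([[ 9.99963629e-01, -5.45906617e-03,  6.55284847e-03],
       [ 5.45975564e-03,  9.99985092e-01, -8.73322697e-05],
       [-6.55227402e-03,  1.23106045e-04,  9.99978526e-01]]))
[14.0, -4.8, 14.9] [-0.007, -0.002, -0.005]
-
```

View pics/w10.png

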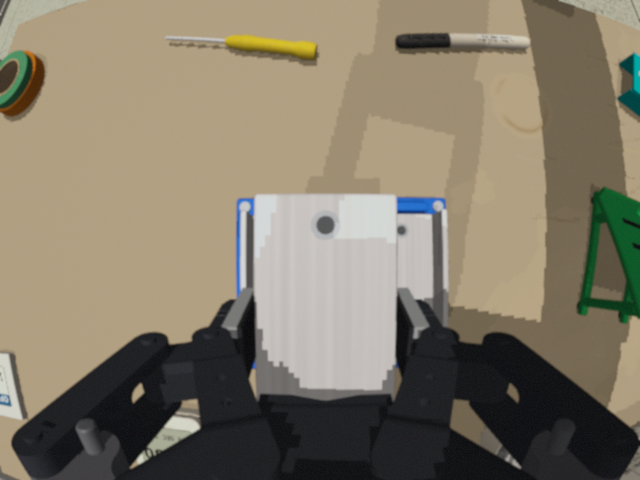

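```bash
python3 -m crank '{"offset":[[14,-5,10],[0,-2,8],[0,0,0],[0,0,0]],"rotation":[[-0.007,-0.002,-0.005],[0,0,0],[0,0,0],[0,0,0]],"grip":[0.6,0.6,0.6,0.6]}' >/dev/null
python3 - <<'E'
from h import *
st();print(railnow()[0]);g=goal([.5532,-.0097,.075]);plan([g],36)
E
```

```text
t 16.05 tcp [ 0.549  -0.0081  0.1194] z [-0.3061 -0.0041 -0.952 ] yaw 90.78 q [-0.19  0.72  1.52 -0.07  1.21 -1.74] F [-0.3  0.5 -0.9] op 0.0525
[ 0.5488482  -0.00815707  0.10784275]
[-1.6, 14.2, 29.9] [0.003, 0.002, 0.002]
-
```

```bash
python3 -m crank '{"offset":[[-1.6,7,15],[0,7,13],[0,0,0],[0,0,0]],"rotation":[[0.003,0.002,0.002],[0,0,0],[0,0,0],[0,0,0]],"grip":[0.6,0.6,0.6,0.6]}' >/dev/null
python3 - <<'E'
from h import *
st();print(railnow()[0]);g=goal([.5532,-.0097,.06]);plan([g],36); shot("wrist","w11")
im=cv2.imread("pics/w11.png")[160:300,200:470]; cv2.imwrite("pics/w11z.png",cv2.resize(im,None,fx=2.9,fy=2.9,interpolation=cv2.INTER_CUBIC))
E
```

```text
t 16.45 tcp [ 0.5556 -0.0103  0.0864] z [-0.3061 -0.0029 -0.952 ] yaw 90.64 q [-0.19  0.77  1.51 -0.07  1.16 -1.74] F [ 0.5 -0.7 -1.3] op 0.0529
[ 0.55543897 -0.01030534  0.07485307]
[0.6, 2.4, 14.8] [0.002, 0.001, 0.0]
-
```

View pics/w11z.png

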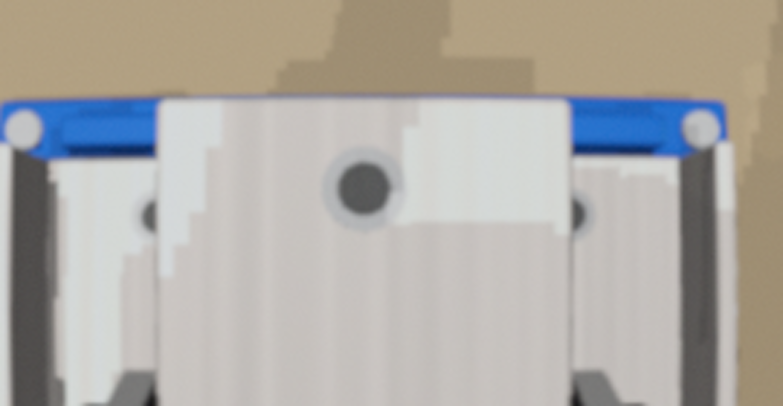

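```bash
cat > chk.py <<'E'
from h import *
import sys
np.set_printoptions(precision=4,suppress=True)
c=lc("w11"); U=lambda u,v:uz(200,160,2.9,u,v)
a=np.radians(.62);ex=np.array([np.cos(a),np.sin(a)]);ey=np.array([-ex[1],ex[0]]);t=np.array([.5532,-.0097])
for n,p,z in(("b hole",(363,188),.0899),("b nearL",(158,100),.0899),("b nearR",(571,100),.0899),("c web end",(100,158),.010),("a web end",(630,156),.010),("screw L",(23,129),.006),("screw R",(701,128),.006),("c outer flange top",(0,250),.036),("c inner face",(12,250),.036),("a inner face",(716,250),.036)):
    w=atz(c,U(*p),z)[:2]-t; print(n,(w@ex).round(4),(w@ey).round(4))
E
python3 chk.py
```

```text
b hole -0.0358 -0.0005
b nearL -0.0474 -0.027
b nearR -0.0474 0.0265
c web end -0.05 -0.0544
a web end -0.0504 0.0548
screw L -0.057 -0.0727
screw R -0.0572 0.0719
c outer flange top -0.03 -0.0669
c inner face -0.03 -0.0645
a inner face -0.03 0.0643
```

```bash
python3 -m crank '{"offset":[[0.6,2,14],[0,0,0]],"rotation":[[0.002,0.001,0],[0,0,0]],"grip":[0.6,0.6]}' >/dev/null
python3 - <<'E'
from h import *
st();print(railnow()[0]);g=goal([.5532,-.0097,.05]);plan([g],36)
E
```

```text
t 16.70 tcp [ 0.5531 -0.0097  0.0716] z [-0.3078 -0.0018 -0.9514] yaw 90.61 q [-0.19  0.79  1.52 -0.07  1.13 -1.73] F [-0.9  0.1 -0.7] op 0.0526
[ 0.55289229 -0.00977538  0.06004472]
[0.1, 3.4, 9.5] [0.001, 0.0, 0.0]
-
```

```bash
python3 -m crank '{"offset":[[0,2,6],[0,2,6],[0,0,0]],"rotation":[[0,0,0],[0,0,0],[0,0,0]],"grip":[0.6,0.6,0.6]}' 
python3 - <<'E'
from h import *
st();print(railnow());g=goal([.5532,-.0097,.04]);plan([g],36)
E
```

```text
t: 17.0
tcp_pos: [0.5533, -0.0098, 0.0578]
orientation: [[-0.011, 0.951, -0.308], [1.0, 0.011, -0.002], [0.001, -0.308, -0.951]]
wrist_force: [-0.5, 0.0, -2.2]
opening: 0.0526
t 17.00 tcp [ 0.5533 -0.0098  0.0578] z [-0.3077 -0.0019 -0.9515] yaw 90.61 q [-0.19  0.81  1.53 -0.07  1.11 -1.73] F [-0.5  0.  -2.2] op 0.0526
(array([ 0.5530461 , -0.00983147,  0.04623098]), array([[ 9.99941372e-01, -1.07953720e-02, -8.44137053e-04],
       [ 1.07954657e-02,  9.99941722e-01,  1.06449529e-04],
       [ 8.42938696e-04, -1.15556140e-04,  9.99999638e-01]]))
[0.1, 2.1, 5.9] [0.001, 0.0, -0.0]
-
```

Within 0.2 mm of target and free. I'll lower on.

```bash
python3 -m crank '{"offset":[[0,2,6],[0,1.6,5],[0,0,0]],"rotation":[[0,0,0],[0,0,0],[0,0,0]],"grip":[0.6,0.6,0.6]}' 
python3 - <<'E'
from h import *
st();print(railnow()[0]);g=goal([.5532,-.0097,.027]);plan([g],36)
E
```

```text
t: 17.3
tcp_pos: [0.5534, -0.0098, 0.0453]
orientation: [[-0.011, 0.952, -0.307], [1.0, 0.011, -0.002], [0.001, -0.307, -0.952]]
wrist_force: [-0.1, -0.3, -1.4]
opening: 0.0525
t 17.30 tcp [ 0.5534 -0.0098  0.0453] z [-0.3074 -0.002  -0.9516] yaw 90.61 q [-0.19  0.83  1.53 -0.07  1.09 -1.73] F [-0.1 -0.3 -1.4] op 0.0525
[ 0.55324227 -0.00980034  0.03371927]
[0.1, 2.0, 6.4] [0.001, 0.0, 0.0]
-
```

```bash
python3 -m crank '{"offset":[[0,1.4,4],[0,0.7,2],[0,0.7,2],[0,0.3,1]],"rotation":[[0,0,0],[0,0,0],[0,0,0],[0,0,0]],"grip":[0.6,0.6,0.6,0.6]}' 
python3 - <<'E'
from h import *
st();print(railnow()); shot("wrist","w12",(200,160,270,140),2.9)
E
```

```text
t: 17.7
tcp_pos: [0.5541, -0.0098, 0.0372]
orientation: [[-0.011, 0.951, -0.308], [1.0, 0.011, -0.002], [0.001, -0.308, -0.951]]
wrist_force: [-0.7, 1.0, 7.4]
opening: 0.0524
t 17.70 tcp [ 0.5541 -0.0098  0.0372] z [-0.3078 -0.0021 -0.9515] yaw 90.61 q [-0.19  0.85  1.53 -0.07  1.08 -1.73] F [-0.7  1.   7.4] op 0.0524
(array([ 0.55388448, -0.00986159,  0.02564598]), array([[ 9.99940092e-01, -1.09203254e-02, -7.48080804e-04],
       [ 1.09205548e-02,  9.99940323e-01,  3.03159584e-04],
       [ 7.44725559e-04, -3.11310880e-04,  9.99999674e-01]]))
```

View pics/w12z.png

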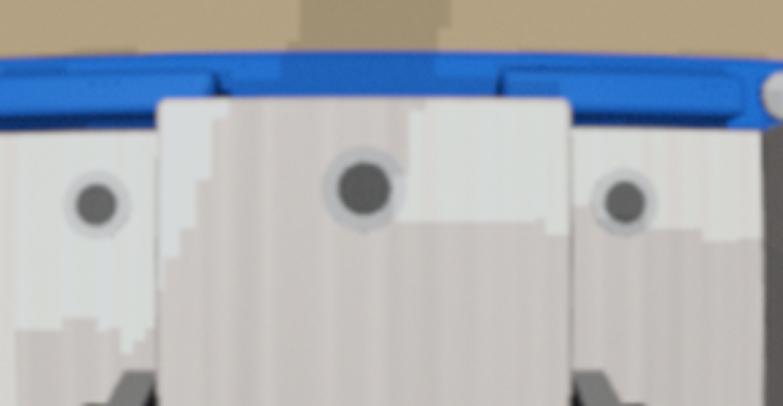

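```bash
sed -i 's/lc("w11")/lc("w12")/; s/^for n,p,z in.*$/for n,p,z in(("b hole",(363,188),.040),("b L",(158,100),.04),("b R",(571,100),.04),("c hole",(96,204),.010),("a hole",(624,202),.010)):/' chk.py; python3 chk.py
```

```text
b hole -0.0374 -0.0
b L -0.049 -0.0267
b R -0.049 0.0271
c hole -0.038 -0.0422
a hole -0.0383 0.0415
```

```bash
python3 -m crank '{"offset":[[0,-1,-0.5],[0,0,0],[0,0.2,0.8]],"rotation":[[0,0,0],[0,0,0],[0,0,0]],"grip":[0.6,0.6,0.6]}' 
python3 -c "
from h import *
print(railnow()[0])"
```

```text
t: 18.05
tcp_pos: [0.5537, -0.0099, 0.0376]
orientation: [[-0.011, 0.952, -0.306], [1.0, 0.01, -0.002], [0.001, -0.306, -0.952]]
wrist_force: [0.0, -0.2, -1.4]
opening: 0.0529
[ 0.55351186 -0.0099714   0.02600684]
```

```bash
python3 -m crank '{"offset":[[0,0,1],[0,0.3,0.7],[0,0,0]],"rotation":[[0,0,0],[0,0,0],[0,0,0]],"grip":[0.6,0.6,0.6]}' 
python3 -m crank '{"offset":[[0,0,0],[0,0,0],[0,0,0],[0,0,0]],"rotation":[[0,0,0],[0,0,0],[0,0,0],[0,0,0]],"grip":[0.28,0.25,0.25,0.25]}' 
python3 -c "
from h import *
print(railnow()[0])"
```

```text
t: 18.35
tcp_pos: [0.5537, -0.0099, 0.0373]
orientation: [[-0.011, 0.952, -0.307], [1.0, 0.01, -0.002], [0.001, -0.307, -0.952]]
wrist_force: [-0.3, 0.1, -0.6]
opening: 0.0529
t: 18.75
tcp_pos: [0.5536, -0.01, 0.0369]
orientation: [[-0.011, 0.952, -0.307], [1.0, 0.01, -0.002], [0.001, -0.307, -0.952]]
wrist_force: [0.6, 0.6, -0.3]
opening: 0.0641
[ 0.55344029 -0.01001967  0.0253515 ]
```

```bash
python3 -m crank '{"offset":[[0,-2,-6],[0,-3,-9],[0,-3,-9],[0,-6,-19],[0,-9,-28]],"rotation":[[0,0,0],[0,0,0],[0,0,0],[0,0,0],[0,0,0]],"grip":[0.25,0.25,0.25,0.25,0.25]}' 
python3 -m crank '{"offset":[[0,-9,-35],[0,-15,-35],[0,-15,-35],[0,0,0],[0,0,0]],"rotation":[[-0.08,0,0],[-0.08,0,0],[-0.08,0,0],[-0.05,0,0],[0,0,0]],"grip":[0.25,0.25,0.25,0.25,0.25]}' 
python3 - <<'E'
from h import *
st(); shot("wrist","w13"); shot("top","t13",(295,185,100,80),7); shot("scene","s13",(290,230,100,75),7)
E
```

```text
t: 19.25
tcp_pos: [0.5511, -0.0097, 0.1127]
orientation: [[-0.011, 0.949, -0.314], [1.0, 0.011, -0.001], [0.002, -0.314, -0.949]]
wrist_force: [0.3, -0.6, -0.3]
opening: 0.064
t: 19.75
tcp_pos: [0.5402, -0.0106, 0.236]
orientation: [[-0.011, 1.0, -0.004], [1.0, 0.011, -0.001], [-0.001, -0.004, -1.0]]
wrist_force: [0.7, 0.2, 0.0]
opening: 0.0636
t 19.75 tcp [ 0.5402 -0.0106  0.236 ] z [-0.0038 -0.0013 -1.    ] yaw 90.64 q [-0.23  0.43  1.66 -0.    1.06 -1.81] F [0.7 0.2 0. ] op 0.0636
```

View pics/w13.png

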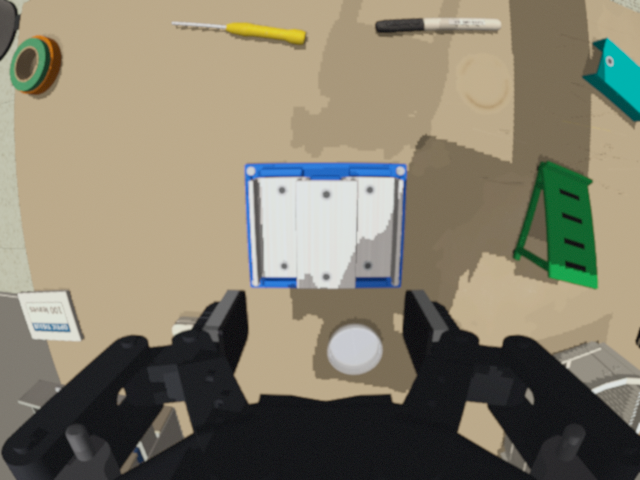

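View pics/s13.png

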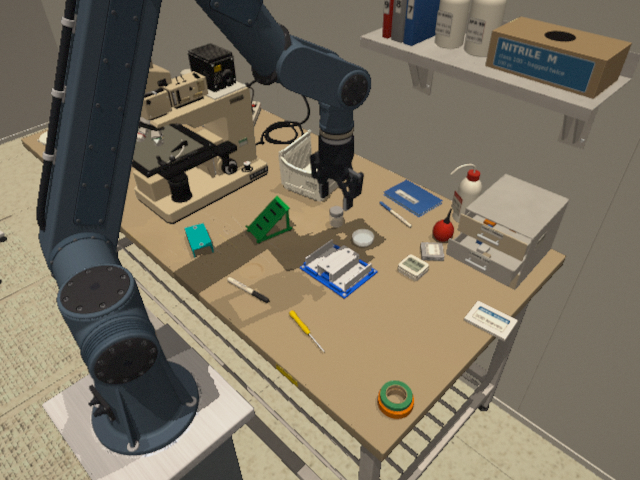

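```bash
python3 - <<'E'
import cv2
im=cv2.imread("pics/w13.png")[155:300,235:415]; cv2.imwrite("pics/w13z.png",cv2.resize(im,None,fx=4.2,fy=4.2,interpolation=cv2.INTER_CUBIC))
E
```

```text
(no output)
```

View pics/w13z.png

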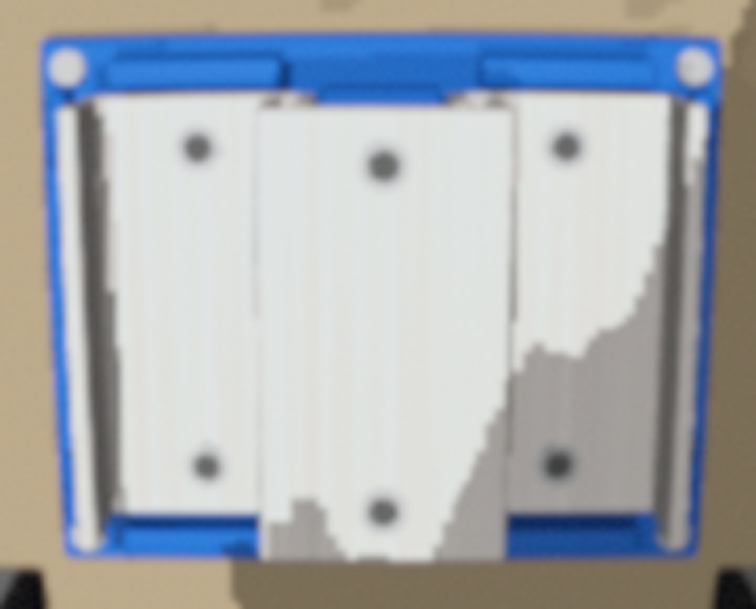

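View pics/s13z.png

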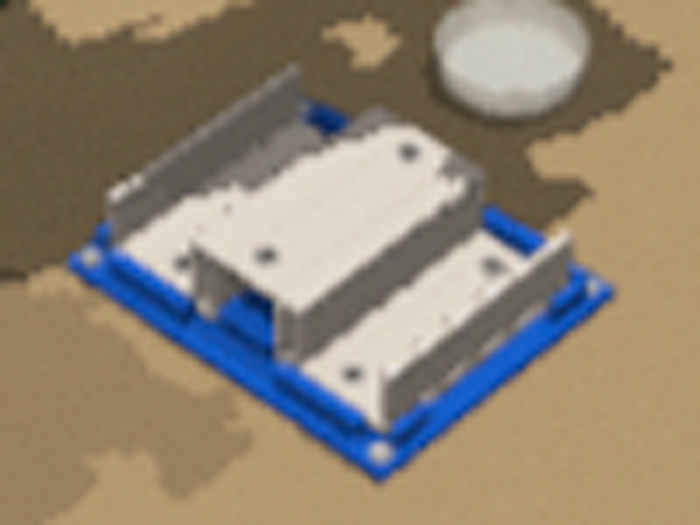

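```bash
python3 - <<'E'
from h import *
np.set_printoptions(precision=4,suppress=True)
c=lc("w13"); U=lambda u,v:uz(235,155,4.2,u,v)
a=np.radians(.62);ex=np.array([np.cos(a),np.sin(a)]);ey=np.array([-ex[1],ex[0]]);t=np.array([.5532,-.0097])
for n,p,q,z in(("c",(197,148),(206,466),.01),("a",(566,147),(557,465),.01),("b",(384,166),(383,512),.04)):
    A,B=[atz(c,U(*x),z)[:2] for x in(p,q)]; d=B-A; m=(A+B)/2-t
    print(n,m@ex,m@ey,"len",np.linalg.norm(d),"yaw",np.degrees(np.arctan2(d[1],d[0])))
E
cp pics/t13.png /tmp/; python3 - <<'E'
import cv2,numpy as np
a=cv2.imread("pics/top0.png");b=cv2.imread("pics/t13.png")
cv2.imwrite("pics/cmp.png",np.vstack([a[120:340,140:540],b[120:340,140:540]]))
E
```

```text
c 3.341443029776743e-05 -0.04187216975955273 len 0.07585458628260389 yaw 0.6624304937821099
a -0.0001398878828694774 0.04188077171552856 len 0.075865618305827 yaw 0.5370661388107124
b 0.000576544627886422 0.0003545383144371928 len 0.07596466271785295 yaw 0.4593448441996034
```

View pics/cmp.png

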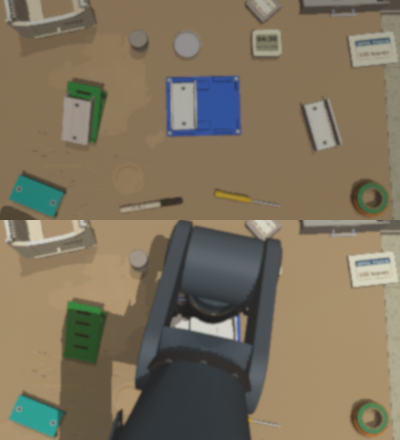

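```bash
python3 -c "
from workcell import workorder
print(workorder.sign_off())"
```

```text
the job is handed in; nothing more can be done
None
```

The job is done and handed in at about 20 s, with all three rails packed in the tray and the gripper clear above them. Nothing reported a verdict.

- **rail_c:** I laid it open side up in the free place. The last wrist picture puts its centre 42 mm to one side of the line midway between the rails, with rail_a 42 mm to the other. The two rails' ends are in line within about 0.2 mm.
- **rail_b:** I took it off the stand with the tool about 18° off the slope's normal, because the arm could not reach a square grip. It went down open side down over the two rails and met resistance with its centre at about 25.6 mm, against 25 mm expected. After release it sits 0.6 mm lengthwise and 0.4 mm sideways of ideal, and within about 0.2° of parallel. The hole spacing measured at the expected height agrees with it being fully down.
- **Bystanders:** The dish and canister look unmoved and the turquoise block was left alone. In the final top view the arm hid the dish, the timer and the middle of the bench. The dish and timer therefore show only in the scene picture, and I did not measure them.
- **Forces:** The largest wrist force I read was about 13 N, as rail_c touched down. I read it only at the end of each command and not during the moves.

The top camera and the wrist camera disagreed by about 1.4 mm on the tray's position. I went by the wrist camera, and both fits confirmed it.

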